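Load the lacquering caddy with the open-bored sleeves

ROBOT

A 6-joint arm with a two-finger parallel gripper is mounted at the origin on the work surface. World frame = base frame: x ahead of the robot, y to its left, z up, the work surface at z = 0. Lengths are in m, angles in rad, forces in N, time in s.
With the tool pointing down it reaches from about 0.275 to 0.85 m from the base axis. Payload 5.2 kg.
Tool frame: the origin (TCP) lies midway between the tips of the shut fingers; the grasp point (between the pads) lies 19 mm behind it; z points along the fingers, y is the line along which they close (so a half turn about z gives the same grasp; the last joint's range is limited). The gripper opens to 85 mm and grips with 20 to 120 N. Pads are 22 mm wide; open, the fingers measure 114 mm over their backs; the gripper's body (76 mm by 85 mm) begins 54 mm behind the grasp point. The pads swing forward as they close: fully open they stand 13 mm farther back than shut.
Start: joints at [0.978, 0.259, 1.535, -0, 1.348, -0.203], TCP at [0.209, 0.509, 0.231] pointing down, gripper open.
Joint ranges: [-3.14, 3.14], [-0.91, 2.08], [0.19, 2.58], [-1.22, 4.36], [0.22, 2.71], [-3.12, 3.12]. Speed limits (rad/s): [2.57, 2.57, 3.14, 3.14, 3.14, 3.14].

INTERFACE

Orientations are given as a unit quaternion [w, x, y, z].
In Python, from cell import ctrl gives the robot as it stands. The module is installed in compiled form; this text tells all that it offers.
- The arm moves only by the tool drive_tool, never from a script. Its argument "increments" is a list of rows, each an object of numbers: "tx", "ty", "tz": the shift along the tool's x, y, z each as a share of 0.1 m, from -1 to 1; "rx", "ry", "rz": the turn, a rotation vector about the tool's x, y, z each as a share of 180 degrees, from -1 to 1. In form: [{"tx": .., "ty": .., "tz": .., "rx": .., "ry": .., "rz": ..}, ...]. A call has exactly 10 rows; each row is the pose to reach, as a shift and turn from the pose commanded when the call began, along the tool's axes at that moment, turning the shorter way round; what a row does not reach only later rows make up. A row lasts 1/12 s, in which the tool goes at most 41.7 mm and 7.16 degrees, less where a joint would pass 70% of its speed; a pose out of reach is approached as far as the arm can. A call with a number of a shift or a turn outside -1 to 1 is refused whole. A call with a gripper value outside its range is refused whole. "hand" is the finger opening in mm, from 0 to 85.4, set as the call begins (left out, the last holds). The fingers move at their own pace and stop on an object; "newtons" is the grip in N (left out, the last holds). Time passes only in rows, so rows that repeat a pose let the fingers close, or fill a call up. It gives the time, the measured TCP pose, the force, the opening and the grip force at its end, in the units of the state.
- ctrl.observe(): the state, without advancing time (a new reading comes with each control period).
- ctrl.camera(name): name is "side" or "top"; returns a dict with "img" (480x640x3 uint8, red, green, blue), "vfov" (degrees; the focal length in pixels is half the picture's height over the tangent of half this angle, whatever the lens; pixels are square), "cx", "cy" (the principal point, pixels), "k1" (the pictures are not rectified: a ray, as slopes to the right and down, at radius r is drawn at 1 + k1 r^2 times it, then the intrinsics apply), "R" (3x3) and "t" (3): a world point X has camera coordinates R X + t. Camera axes: x right, y down, z forward; pixel columns grow to the right and rows downward; lengths in m; the calibration is good to about 2 mm. A picture is of the moment at which its call begins. There is no depth.
- ctrl.sign_off(): hands the job in; it is judged then, once.
The state is a dict: "time_s": time; "joint_positions": joint angles; "dq": joint speeds; "effort": joint torques, N m; "ee_pos": TCP position; "orientation": TCP orientation; "ft_force": force on the tool from outside, world axes, zero at the start; "ft_torque": the same for the moment, N m; "finger_gap": finger opening in m; "finger_force": force on a finger pad.
Only numpy, scipy, OpenCV 4.12 (cv2) and the standard library are available. Lean on these libraries where they do the work, as an engineer would, in place of code of your own. Each camera call takes 0.05 s, during which the arm holds its last target. There are 200 camera calls.

TASK

Load the pinned caddy for lacquering: slip the dark horn band over the thickest pin and then the widest open-bored bamboo sleeve on top of it, the middle-sized open-bored sleeve over the middle pin, and the slimmest over the thinnest pin, each standing upright and fully down. Leave the two look-alike sleeves whose bores are still closed by a node standing where they are on the bench.

Things in the scene. Friction and masses are not known exactly. Their poses are not given: they have to be found in the camera images.
- sleeve_wide_center (a point): Upright bamboo sleeve (a short round tube), 56 mm outside diameter, 40 mm bore open right through, 46 mm tall. The point is its centre, half-way up, on its axis, 23 mm above what it stands on; z is its axis. Its yaw means nothing.
- sleeve_middle_center (a point): Upright bamboo sleeve (a short round tube), 46 mm outside diameter, 30 mm bore open right through, 46 mm tall. The point is its centre, half-way up, on its axis, 23 mm above what it stands on; z is its axis. Its yaw means nothing.
- sleeve_slim_center (a point): Upright bamboo sleeve (a short round tube), 36 mm outside diameter, 22 mm bore open right through, 46 mm tall. The point is its centre, half-way up, on its axis, 23 mm above what it stands on; z is its axis. Its yaw means nothing.
- horn_band_center (a point): Low dark horn band (a flat ring), 54 mm outside diameter, 40 mm bore, 16 mm tall, lying flat. The point is its centre, half-way up, on its axis, 8 mm above what it lies on; z is its axis. Its yaw means nothing.
- closed_wide_center (a point): Look-alike to be left alone: upright bamboo sleeve, 56 mm outside diameter, 46 mm tall, like the open wide sleeve but its bore is still closed by the node: a pale flat floor 7 mm below its upper rim. The point is its centre, half-way up, 23 mm above the bench; z is its axis.
- closed_middle_center (a point): Look-alike to be left alone: upright bamboo sleeve, 46 mm outside diameter, 46 mm tall, like the open middle sleeve but its bore is still closed by the node: a pale flat floor 7 mm below its upper rim. The point is its centre, half-way up, 23 mm above the bench; z is its axis.
- pin_thick: The thickest of the caddy's three upright round wooden pins, 24 mm in diameter, 45 mm tall, fixed. Its origin is the centre of its foot, on the caddy board's upper face (12 mm above the bench); z is up along the pin. Takes the horn band, then the 56 mm sleeve on top of the band.
- pin_middle: The middle of the caddy's three upright round wooden pins, 14 mm in diameter, 45 mm tall, fixed. Its origin is the centre of its foot, on the caddy board's upper face (12 mm above the bench); z is up along the pin. Takes the 46 mm sleeve.
- pin_thin: The thinnest of the caddy's three upright round wooden pins, 6 mm in diameter, 45 mm tall, fixed. Its origin is the centre of its foot, on the caddy board's upper face (12 mm above the bench); z is up along the pin. Takes the 36 mm sleeve.
- caddy: Low wooden caddy fixed to the bench: a board 100 mm (x) by 320 mm (y), 12 mm thick, with an end cheek 12 mm thick and 40 mm tall at each end of y and no rim along the long sides. The three pins stand on its y axis at y = -85, 0 and +85 mm, in an order that changes from start to start. Its origin is the centre of its underside, on the bench; x points roughly away from the robot.
Mind the look-alikes: they are no part of the job. What is shaped like the part that bears horn_band_center but turquoise is not meant.

How it is judged:
By the outcome, as a careful person would: the job done as asked, in the order asked, and still so for the second after the job is handed in, with the robot touching nothing.
It also fails if it takes over 99 s, if anything falls off the work surface, if the arm or the gripper's body presses on something with over 40 N, if the wrist force passes 120 N, or if a joint passes its speed limit or range.

## Working session

There is one attempt and no reset: what is moved stays moved. The work goes in short steps, Python scripts to look and compute and a tool call to move; the robot and the scene stay as the last step left them, time stands still between calls to the robot, and variables do not carry over. Pictures are saved under pics/ and viewed, at most 14 in all, crops included, and the job is handed in when it is done.

Besides the shell and the picture viewer there is one more tool, called after "Call:" as a command line: name --argument value ..., lists and objects as JSON in quotes. drive_tool: Moves the arm, as the interface text tells. Shift numbers are shares of 0.1 m and turn numbers shares of 180 degrees, none past 1 either way. Its arguments: {"type":"object","properties":{"increments":{"type":"array","items":{"type":"object","properties":{"tx":{"type":"number"},"ty":{"type":"number"},"tz":{"type":"number"},"rx":{"type":"number"},"ry":{"type":"number"},"rz":{"type":"number"}}}},"hand":{"type":"number"},"newtons":{"type":"number"}},"required":["increments"]}

```bash
mkdir -p pics
cat > h.py <<'E'
import numpy as np, cv2
from cell import ctrl
def K(c):
    f=240/np.tan(np.radians(c['vfov'])/2)
    return np.array([[f,0,c['cx']],[0,f,c['cy']],[0,0,1.]]), np.array([c['k1'],0,0,0.])
def ray(c,u,v):
    k,d=K(c); p=cv2.undistortPoints(np.array([[[u,v]]],float),k,d)[0,0]
    R=np.array(c['R']);return -R.T@np.array(c['t']), R.T@np.array([p[0],p[1],1])
def onz(c,u,v,z):
    o,r=ray(c,u,v); return o+r*(z-o[2])/r[2]
def proj(c,X):
    k,d=K(c); return cv2.projectPoints(np.array(X,float).reshape(-1,1,3),cv2.Rodrigues(np.array(c['R']))[0],np.array(c['t'],float),k,d)[0][:,0]
def save(n,im): cv2.imwrite('pics/'+n,im[:,:,::-1])
E
python3 - <<'E'
from h import *
import pickle
for n in('top','side'):
    c=ctrl.camera(n); save(n+'0.png',c['img']); pickle.dump(c,open(n+'.pkl','wb'))
    print(n,{k:np.round(v,4).tolist() for k,v in c.items() if k!='img'})
print(ctrl.observe())
E
```

```text
top {'vfov': 49.071, 'cx': 325.878, 'cy': 239.554, 'k1': -0.1385, 'R': [[0.0191, -0.9998, -0.0095], [-0.9837, -0.0171, -0.1792], [0.179, 0.0127, -0.9838]], 't': [0.0011, 0.4602, 0.9662]}
side {'vfov': 56.6948, 'cx': 315.7855, 'cy': 233.3357, 'k1': -0.0566, 'R': [[-0.932, -0.3616, 0.0263], [-0.2084, 0.4751, -0.8549], [0.2966, -0.8022, -0.5181]], 't': [0.4319, 0.1393, 0.7006]}
{'time_s': 0.1, 'joint_positions': array([ 9.78151378e-01,  2.59261891e-01,  1.53600162e+00,  8.07807354e-06,
        1.34801526e+00, -2.02816539e-01]), 'dq': array([-0.00089599, -0.00208447, -0.00357101,  0.00167724,  0.00085907,
        0.00087048]), 'effort': array([ 5.82189532e-04, -4.46964526e+01, -2.91246879e+01, -4.81885108e-04,
        6.42603234e-03, -1.83914682e-05]), 'ee_pos': array([0.20871989, 0.50832584, 0.23055104]), 'orientation': array([-3.30170090e-04,  1.93683175e-01,  9.81063768e-01, -7.75724752e-04]), 'ft_force': array([-1.03673415, -0.30275779,  0.41240482]), 'ft_torque': array([-0.03904203,  0.05642932, -0.04464557]), 'finger_force': 0.0, 'finger_gap': 0.08527887620249557}
```

View pics/top0.png

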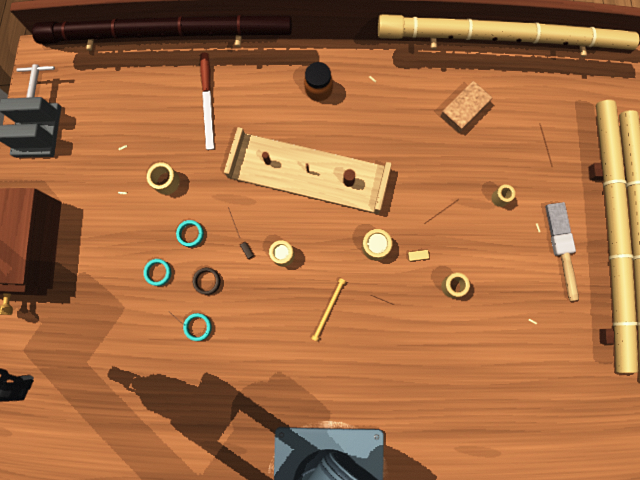

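View pics/side0.png

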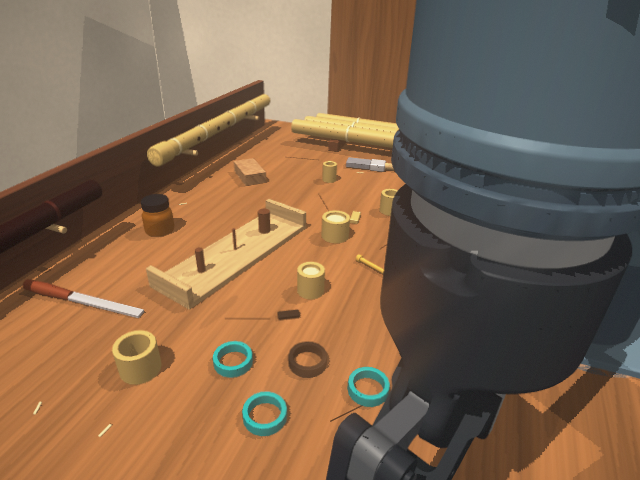

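Candidates in the top view:
- Open-bored sleeves: (161,178) wide, (457,285) middle and (506,196) slim.
- Closed look-alikes: (377,243) wide and (281,252) middle, both with pale floors.
- The horn band is the dark ring at (207,281). The turquoise rings are decoys.
- Pins: about (266,158), (308,170) and (348,178).

I'll confirm with one enlarged crop and measure.

Run:
```python
from h import *
import pickle
c=pickle.load(open('top.pkl','rb')); im=c['img']
P={'wide':(161,178),'cm':(281,252),'cw':(377,243),'slim':(506,196),'mid':(457,285),'band':(207,281),'pins':(308,168)}
t=[]
for n,(u,v) in P.items():
    h=26 if n!='pins' else 52
    t.append(cv2.resize(im[v-h:v+h,u-h:u+h],(200,200) if n!='pins' else (400,400),interpolation=cv2.INTER_CUBIC))
g=np.zeros((600,800,3),np.uint8)
for i in range(4): g[:200,i*200:i*200+200]=t[i]
g[200:400,:200]=t[4]; g[200:400,200:400]=t[5]; g[200:600,400:800]=t[6]
save('crop.png',g)
hsv=cv2.cvtColor(im,cv2.COLOR_RGB2HSV)
for n,(u,v) in P.items():
    if n=='pins': continue
    if n=='band': m=(hsv[...,2]<90)
    else: m=(hsv[...,0]>=20)&(hsv[...,0]<40)&(hsv[...,1]>50)
    m=m.astype(np.uint8)
    w=np.zeros_like(m); w[v-22:v+23,u-22:u+23]=m[v-22:v+23,u-22:u+23]
    cs,_=cv2.findContours(w,cv2.RETR_EXTERNAL,cv2.CHAIN_APPROX_NONE)
    k=max(cs,key=cv2.contourArea); hull=cv2.convexHull(k); M=cv2.moments(hull); q=M['m10']/M['m00'],M['m01']/M['m00']
    print(n,cv2.boundingRect(k),np.round(q,1),'world',onz(c,*q,.008 if n=='band' else .023).round(4))
for n,q in {'266':(268,163),'308':(308,174),'348':(349,186)}.items(): print(n,onz(c,*q,.012).round(4))
for n,q in {'cornerL':(225,178),'R':(380,212)}.items(): print(n,onz(c,*q,0.012).round(4))
```

```text
wide (147, 163, 26, 26) [159.5 175.4] world [0.5905 0.3513 0.023 ]
cm (269, 241, 23, 22) [280.2 251.5] world [0.4383 0.0984 0.023 ]
cw (363, 229, 28, 28) [376.8 242.5] world [ 0.4594 -0.0897  0.023 ]
slim (497, 185, 18, 16) [505.9 192.5] world [ 0.5661 -0.3511  0.023 ]
mid (446, 273, 23, 23) [457.1 283.9] world [ 0.3805 -0.2462  0.023 ]
band (194, 268, 30, 28) [208.2 281.5] world [0.378  0.2405 0.008 ]
266 [0.6221 0.131  0.012 ]
308 [0.5998 0.0487 0.012 ]
348 [ 0.5759 -0.0346  0.012 ]
cornerL [0.5893 0.2176 0.012 ]
R [ 0.5232 -0.097   0.012 ]
```

View pics/crop.png

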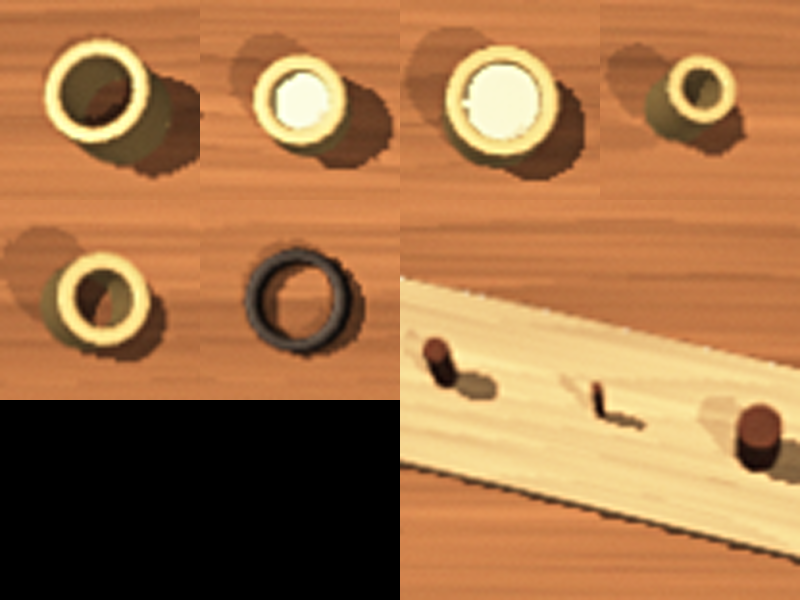

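The crop shows through-bores at wide, middle and slim, and pale floors at (281,252) and (377,243). The thick pin is on the right, the thin one in the centre and the middle one on the left. Next I refine using rim-top centres and cross-check against the side view.

Run:
```python
from h import *
import pickle
c=pickle.load(open('top.pkl','rb')); s=pickle.load(open('side.pkl','rb'))
for n,u,v,z in [('wide',159.8,175.4,.046),('slim',506.2,193.0,.046),('mid',457.5,284.3,.046),('band',206.2,280.8,.016),('thick',349.3,174.7,.057),('pmid',265.3,153.9,.057),('thin',306.9,163.5,.057)]:
    X=onz(c,u,v,z); print(n,X.round(4),'side',proj(s,X).round(1))
im=s['img']; g=np.zeros((600,800,3),np.uint8)
for i,(u,v) in enumerate([(138,355),(330,172),(308,358),(264,222),(199,262),(235,240)]):
    t=cv2.resize(im[v-32:v+32,u-32:u+32],(256,256),interpolation=cv2.INTER_CUBIC)
    r,q=divmod(i,3); g[r*260:r*260+256,q*260:q*260+256]=t
save('sc.png',g)
```

```text
wide [0.5834 0.3426 0.046 ] side [[136.7 341.2]]
slim [ 0.5586 -0.3438  0.046 ] side [[330.4 161.9]]
mid [ 0.3775 -0.2413  0.046 ] side [[391.9 191.2]]
band [0.3786 0.2426 0.016 ] side [[309.8 351. ]]
thick [ 0.5856 -0.0336  0.057 ] side [[264.7 209.2]]
pmid [0.6257 0.1312 0.057 ] side [[199.5 246.6]]
thin [0.607  0.0491 0.057 ] side [[233.7 226.5]]
```

View pics/sc.png

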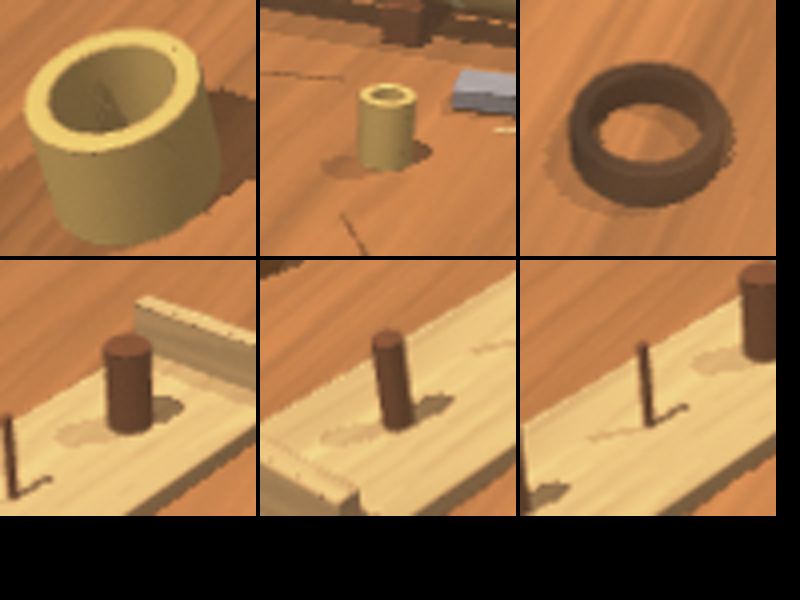

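Run:
```python
from h import *
import pickle
c=pickle.load(open('top.pkl','rb')); s=pickle.load(open('side.pkl','rb'))
for n,u,v,z,a,b in [('wide',159.8,175.4,.046,134,345.5),('slim',506.2,193.0,.046,330,163.5),('band',206.2,280.8,.016,308,356),('thick',349.3,174.7,.057,264,211.3),('pmid',265.3,153.9,.057,199,249.8),('thin',306.9,163.5,.057,233.6,229.)]:
    X=onz(c,u,v,z); Y=onz(s,a,b,z); print(n,X[:2].round(4),Y[:2].round(4),((X+Y)/2)[:2].round(4))
```

```text
wide [0.5834 0.3426] [0.5814 0.3502] [0.5824 0.3464]
slim [ 0.5586 -0.3438] [ 0.5561 -0.3337] [ 0.5573 -0.3388]
band [0.3786 0.2426] [0.3774 0.252 ] [0.378  0.2473]
thick [ 0.5856 -0.0336] [ 0.5828 -0.0253] [ 0.5842 -0.0294]
pmid [0.6257 0.1312] [0.6209 0.1398] [0.6233 0.1355]
thin [0.607  0.0491] [0.6026 0.0571] [0.6048 0.0531]
```

Call:
drive_tool --increments '[{"tx":-1,"ty":-0.7,"rz":0.39},{"tx":-1,"ty":-0.7,"rz":0.39},{"tx":-1,"ty":-0.7,"rz":0.39},{"tx":-1,"ty":-0.7,"rz":0.39},{"tx":-1,"ty":-0.7,"rz":0.39},{"tx":-1,"ty":-0.7,"rz":0.39},{"tx":-1,"ty":-0.7,"rz":0.39},{"tx":-1,"ty":-0.7,"rz":0.39},{"tx":-1,"ty":-0.7,"rz":0.39},{"tx":-1,"ty":-0.7,"rz":0.39}]' --hand 85 --newtons 30

```text
validation failed for argument at $.in...
```

Call:
drive_tool --increments '[{"tx":-0.99,"ty":-0.7,"tz":0.0,"rx":0.0,"ry":0.0,"rz":0.39},{"tx":-0.99,"ty":-0.7,"tz":0.0,"rx":0.0,"ry":0.0,"rz":0.39},{"tx":-0.99,"ty":-0.7,"tz":0.0,"rx":0.0,"ry":0.0,"rz":0.39},{"tx":-0.99,"ty":-0.7,"tz":0.0,"rx":0.0,"ry":0.0,"rz":0.39},{"tx":-0.99,"ty":-0.7,"tz":0.0,"rx":0.0,"ry":0.0,"rz":0.39},{"tx":-0.99,"ty":-0.7,"tz":0.0,"rx":0.0,"ry":0.0,"rz":0.39},{"tx":-0.99,"ty":-0.7,"tz":0.0,"rx":0.0,"ry":0.0,"rz":0.39},{"tx":-0.99,"ty":-0.7,"tz":0.0,"rx":0.0,"ry":0.0,"rz":0.39},{"tx":-0.99,"ty":-0.7,"tz":0.0,"rx":0.0,"ry":0.0,"rz":0.39},{"tx":-0.99,"ty":-0.7,"tz":0.0,"rx":0.0,"ry":0.0,"rz":0.39}]' --hand 85 --newtons 30

```text
time_s: 0.93
ee_pos: [0.2737, 0.4061, 0.2309]
orientation: [-0.0, 0.725, 0.689, -0.0]
ft_force: [-0.4, -0.1, 0.1]
finger_gap: 0.085
finger_force: 0.0
```

Call:
drive_tool --increments '[{"tx":-0.99,"ty":0.99,"tz":0.5,"rx":0.0,"ry":0.0,"rz":0.058},{"tx":-0.99,"ty":0.99,"tz":0.5,"rx":0.0,"ry":0.0,"rz":0.058},{"tx":-0.99,"ty":0.99,"tz":0.5,"rx":0.0,"ry":0.0,"rz":0.058},{"tx":-0.99,"ty":0.99,"tz":0.5,"rx":0.0,"ry":0.0,"rz":0.058},{"tx":-0.99,"ty":0.99,"tz":0.5,"rx":0.0,"ry":0.0,"rz":0.058},{"tx":-0.99,"ty":0.99,"tz":0.5,"rx":0.0,"ry":0.0,"rz":0.058},{"tx":-0.99,"ty":0.99,"tz":0.5,"rx":0.0,"ry":0.0,"rz":0.058},{"tx":-0.99,"ty":0.99,"tz":0.5,"rx":0.0,"ry":0.0,"rz":0.058},{"tx":-0.99,"ty":0.99,"tz":0.5,"rx":0.0,"ry":0.0,"rz":0.058},{"tx":-0.99,"ty":0.99,"tz":0.5,"rx":0.0,"ry":0.0,"rz":0.058}]'

```text
time_s: 1.77
ee_pos: [0.368, 0.3039, 0.1817]
orientation: [0.0, 0.782, 0.623, 0.0]
ft_force: [-0.3, -0.1, 0.1]
finger_gap: 0.0848
finger_force: 0.0
```

```bash
cat >> h.py <<'E'
import sys
from scipy.spatial.transform import Rotation as Ro
def go(x,y,z=None):
    o=ctrl.observe(); w=o['orientation']; R=Ro.from_quat([w[1],w[2],w[3],w[0]])
    p=o['ee_pos']; d=R.inv().apply(np.array([x,y,p[2] if z is None else z])-p)
    print('t',round(o['time_s'],2),'pos',p.round(4),'yaw_y',np.degrees(np.arctan2(*R.as_matrix()[[1,0],1])).round(1),'shares',(d*10).round(3),'F',o['ft_force'].round(1),'q',o['joint_positions'].round(2))
E
python3 - <<'E'
from h import *
go(.378,.245,.03)
p=ctrl.observe()['ee_pos']
g=np.zeros((480,800,3),np.uint8)
for i,n in enumerate(('top','side')):
    c=ctrl.camera(n); q=proj(c,p)[0]; print(n,q.round(1))
    u,v=(int(np.clip(a,50,b-50)) for a,b in zip(q,(640,480))); print(u,v)
    t=cv2.resize(c['img'][v-50:v+50,u-50:u+50],(400,400),interpolation=cv2.INTER_CUBIC)
    g[:400,i*400:i*400+400]=t
    cv2.circle(g,(int(i*400+(q[0]-u+50)*4),int((q[1]-v+50)*4)),3,(255,0,0),-1)
save('g1.png',g)
E
```

```text
t 1.77 pos [0.368  0.3039 0.1817] yaw_y -12.9 shares [-0.553  0.228  1.517] F [-0.3 -0.1  0.1] q [0.46 0.17 1.78 0.   1.19 0.68]
top [146.6 276. ]
146 276
side [300.5 282.1]
300 282
```

View pics/g1.png

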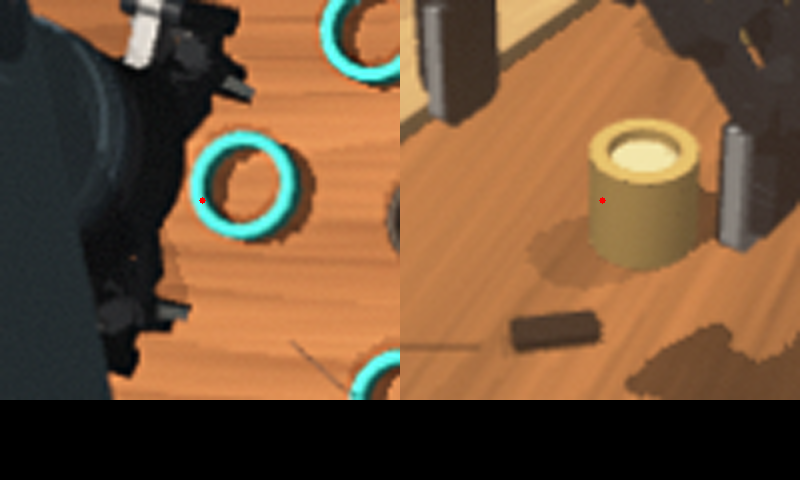

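In the side crop the open finger tips straddle the projected TCP. Both cameras are off by a few mm in opposite senses, so the averages hold. Now I descend on the band.

Call:
drive_tool --increments '[{"tx":-0.53,"ty":0.22,"tz":0.0,"rx":0.0,"ry":0.0,"rz":0.0},{"tx":-0.53,"ty":0.22,"tz":0.3,"rx":0.0,"ry":0.0,"rz":0.0},{"tx":-0.53,"ty":0.22,"tz":0.6,"rx":0.0,"ry":0.0,"rz":0.0},{"tx":-0.53,"ty":0.22,"tz":0.9,"rx":0.0,"ry":0.0,"rz":0.0},{"tx":-0.53,"ty":0.22,"tz":0.9,"rx":0.0,"ry":0.0,"rz":0.0},{"tx":-0.53,"ty":0.22,"tz":0.9,"rx":0.0,"ry":0.0,"rz":0.0},{"tx":-0.53,"ty":0.22,"tz":0.9,"rx":0.0,"ry":0.0,"rz":0.0},{"tx":-0.53,"ty":0.22,"tz":0.9,"rx":0.0,"ry":0.0,"rz":0.0},{"tx":-0.53,"ty":0.22,"tz":0.9,"rx":0.0,"ry":0.0,"rz":0.0},{"tx":-0.53,"ty":0.22,"tz":0.9,"rx":0.0,"ry":0.0,"rz":0.0}]'

```text
time_s: 2.7
ee_pos: [0.3789, 0.247, 0.0926]
orientation: [0.0, 0.782, 0.623, 0.001]
ft_force: [-0.6, -0.4, 0.2]
finger_gap: 0.085
finger_force: 0.0
```

Call:
drive_tool --increments '[{"tx":0.0,"ty":0.0,"tz":0.2,"rx":0.0,"ry":0.0,"rz":0.0},{"tx":0.0,"ty":0.0,"tz":0.4,"rx":0.0,"ry":0.0,"rz":0.0},{"tx":0.0,"ty":0.0,"tz":0.6,"rx":0.0,"ry":0.0,"rz":0.0},{"tx":0.0,"ty":0.0,"tz":0.7,"rx":0.0,"ry":0.0,"rz":0.0},{"tx":0.0,"ty":0.0,"tz":0.8,"rx":0.0,"ry":0.0,"rz":0.0},{"tx":0.0,"ty":0.0,"tz":0.87,"rx":0.0,"ry":0.0,"rz":0.0},{"tx":0.0,"ty":0.0,"tz":0.91,"rx":0.0,"ry":0.0,"rz":0.0},{"tx":0.0,"ty":0.0,"tz":0.93,"rx":0.0,"ry":0.0,"rz":0.0},{"tx":0.0,"ty":0.0,"tz":0.93,"rx":0.0,"ry":0.0,"rz":0.0},{"tx":0.0,"ty":0.0,"tz":0.93,"rx":0.0,"ry":0.0,"rz":0.0}]'

```text
time_s: 3.53
ee_pos: [0.3784, 0.2467, -0.0012]
orientation: [0.0, 0.782, 0.623, 0.0]
ft_force: [-0.0, 0.7, 0.2]
finger_gap: 0.0851
finger_force: 0.0
```

Call:
drive_tool --increments '[{"tx":0.0,"ty":0.0,"tz":0.0,"rx":0.0,"ry":0.0,"rz":0.0},{"tx":0.0,"ty":0.0,"tz":0.0,"rx":0.0,"ry":0.0,"rz":0.0},{"tx":0.0,"ty":0.0,"tz":0.0,"rx":0.0,"ry":0.0,"rz":0.0},{"tx":0.0,"ty":0.0,"tz":0.0,"rx":0.0,"ry":0.0,"rz":0.0},{"tx":0.0,"ty":0.0,"tz":0.0,"rx":0.0,"ry":0.0,"rz":0.0},{"tx":0.0,"ty":0.0,"tz":0.0,"rx":0.0,"ry":0.0,"rz":0.0},{"tx":0.0,"ty":0.0,"tz":0.0,"rx":0.0,"ry":0.0,"rz":0.0},{"tx":0.0,"ty":0.0,"tz":0.0,"rx":0.0,"ry":0.0,"rz":0.0},{"tx":0.0,"ty":0.0,"tz":0.0,"rx":0.0,"ry":0.0,"rz":0.0},{"tx":0.0,"ty":0.0,"tz":0.0,"rx":0.0,"ry":0.0,"rz":0.0}]' --hand 45 --newtons 30

```text
time_s: 4.37
ee_pos: [0.3783, 0.2467, -0.0009]
orientation: [0.0, 0.782, 0.623, 0.0]
ft_force: [-2.3, -0.5, 6.9]
finger_gap: 0.0533
finger_force: 30.1
```

Call:
drive_tool --increments '[{"tx":0.0,"ty":0.0,"tz":-0.2,"rx":0.0,"ry":0.0,"rz":0.0},{"tx":0.0,"ty":0.0,"tz":-0.5,"rx":0.0,"ry":0.0,"rz":0.0},{"tx":-0.15,"ty":0.18,"tz":-0.8,"rx":0.0,"ry":0.0,"rz":0.0},{"tx":-0.35,"ty":0.4,"tz":-0.95,"rx":0.0,"ry":0.0,"rz":0.0},{"tx":-0.5,"ty":0.6,"tz":-0.95,"rx":0.0,"ry":0.0,"rz":0.0},{"tx":-0.65,"ty":0.78,"tz":-0.95,"rx":0.0,"ry":0.0,"rz":0.0},{"tx":-0.75,"ty":0.88,"tz":-0.95,"rx":0.0,"ry":0.0,"rz":0.0},{"tx":-0.75,"ty":0.88,"tz":-0.95,"rx":0.0,"ry":0.0,"rz":0.0},{"tx":-0.75,"ty":0.88,"tz":-0.95,"rx":0.0,"ry":0.0,"rz":0.0},{"tx":-0.75,"ty":0.88,"tz":-0.95,"rx":0.0,"ry":0.0,"rz":0.0}]'

```text
time_s: 5.2
ee_pos: [0.4462, 0.154, 0.0931]
orientation: [-0.0, 0.783, 0.623, -0.0]
ft_force: [-1.3, 1.0, -0.5]
finger_gap: 0.0532
finger_force: 31.9
```

Call:
drive_tool --increments '[{"tx":-0.15,"ty":0.18,"tz":0.0,"rx":0.0,"ry":0.0,"rz":0.0},{"tx":-0.3,"ty":0.36,"tz":0.0,"rx":0.0,"ry":0.0,"rz":0.0},{"tx":-0.45,"ty":0.54,"tz":0.0,"rx":0.0,"ry":0.0,"rz":0.0},{"tx":-0.6,"ty":0.72,"tz":0.0,"rx":0.0,"ry":0.0,"rz":0.0},{"tx":-0.75,"ty":0.88,"tz":0.0,"rx":0.0,"ry":0.0,"rz":0.0},{"tx":-0.75,"ty":0.88,"tz":0.0,"rx":0.0,"ry":0.0,"rz":0.0},{"tx":-0.75,"ty":0.88,"tz":0.0,"rx":0.0,"ry":0.0,"rz":0.0},{"tx":-0.75,"ty":0.88,"tz":0.0,"rx":0.0,"ry":0.0,"rz":0.0},{"tx":-0.75,"ty":0.88,"tz":0.0,"rx":0.0,"ry":0.0,"rz":0.0},{"tx":-0.75,"ty":0.88,"tz":0.0,"rx":0.0,"ry":0.0,"rz":0.0}]'

```text
time_s: 6.03
ee_pos: [0.515, 0.062, 0.0932]
orientation: [-0.0, 0.782, 0.623, -0.0]
ft_force: [-0.8, 0.3, -0.1]
finger_gap: 0.0528
finger_force: 31.8
```

Call:
drive_tool --increments '[{"tx":-0.15,"ty":0.18,"tz":0.0,"rx":0.0,"ry":0.0,"rz":0.0},{"tx":-0.3,"ty":0.36,"tz":0.0,"rx":0.0,"ry":0.0,"rz":0.0},{"tx":-0.45,"ty":0.54,"tz":0.0,"rx":0.0,"ry":0.0,"rz":0.0},{"tx":-0.6,"ty":0.72,"tz":0.0,"rx":0.0,"ry":0.0,"rz":0.0},{"tx":-0.7,"ty":0.82,"tz":0.0,"rx":0.0,"ry":0.0,"rz":0.0},{"tx":-0.74,"ty":0.86,"tz":0.0,"rx":0.0,"ry":0.0,"rz":0.0},{"tx":-0.74,"ty":0.86,"tz":0.0,"rx":0.0,"ry":0.0,"rz":0.0},{"tx":-0.74,"ty":0.86,"tz":0.0,"rx":0.0,"ry":0.0,"rz":0.0},{"tx":-0.74,"ty":0.86,"tz":0.0,"rx":0.0,"ry":0.0,"rz":0.0},{"tx":-0.74,"ty":0.86,"tz":0.0,"rx":0.0,"ry":0.0,"rz":0.0}]'

```text
time_s: 6.87
ee_pos: [0.5822, -0.0294, 0.0933]
orientation: [-0.0, 0.782, 0.623, -0.0]
ft_force: [0.3, -0.3, -0.9]
finger_gap: 0.0528
finger_force: 31.8
```

```bash
cat >> h.py <<'E'
def look(name,pts,h=60):
    g=np.zeros((400,800,3),np.uint8)
    for i,(n,(u,v)) in enumerate(zip(('top','side'),pts)):
        c=ctrl.camera(n); u=int(np.clip(u,h,639-h)); v=int(np.clip(v,h,479-h)); g[:,i*400:i*400+400]=cv2.resize(c['img'][v-h:v+h,u-h:u+h],(400,400),interpolation=cv2.INTER_CUBIC)
    save(name,g)
E
python3 - <<'E'
from h import *
go(.5842,-.0294,.013)
look('g2.png',[(349,175),(264,205)])
E
```

```text
t 6.87 pos [ 0.5822 -0.0294  0.0933] yaw_y -12.9 shares [0.004 0.02  0.803] F [ 0.3 -0.3 -0.9] q [-0.24  0.44  1.63  0.    1.07 -0.02]
```

View pics/g2.png

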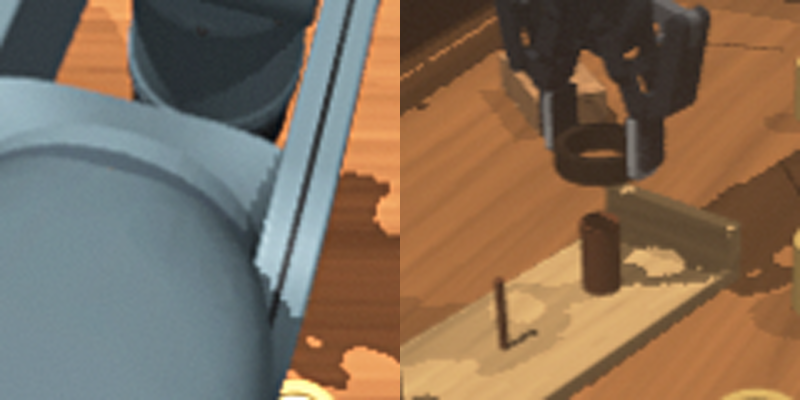

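The side crop shows the band directly over the thick pin at crop (598,215). Now lowering and releasing.

Call:
drive_tool --increments '[{"tx":0.0,"ty":0.02,"tz":0.1,"rx":0.0,"ry":0.0,"rz":0.0},{"tx":0.0,"ty":0.02,"tz":0.2,"rx":0.0,"ry":0.0,"rz":0.0},{"tx":0.0,"ty":0.02,"tz":0.3,"rx":0.0,"ry":0.0,"rz":0.0},{"tx":0.0,"ty":0.02,"tz":0.4,"rx":0.0,"ry":0.0,"rz":0.0},{"tx":0.0,"ty":0.02,"tz":0.5,"rx":0.0,"ry":0.0,"rz":0.0},{"tx":0.0,"ty":0.02,"tz":0.6,"rx":0.0,"ry":0.0,"rz":0.0},{"tx":0.0,"ty":0.02,"tz":0.7,"rx":0.0,"ry":0.0,"rz":0.0},{"tx":0.0,"ty":0.02,"tz":0.77,"rx":0.0,"ry":0.0,"rz":0.0},{"tx":0.0,"ty":0.02,"tz":0.81,"rx":0.0,"ry":0.0,"rz":0.0},{"tx":0.0,"ty":0.02,"tz":0.81,"rx":0.0,"ry":0.0,"rz":0.0}]'

```text
time_s: 7.8
ee_pos: [0.5847, -0.031, 0.0118]
orientation: [-0.0, 0.782, 0.623, -0.0]
ft_force: [0.0, 0.6, -0.5]
finger_gap: 0.0532
finger_force: 31.9
```

Run:
```python
from h import *
go(.5842,-.0294,.11)
```

```text
t 7.8 pos [ 0.5847 -0.031   0.0118] yaw_y -13.0 shares [ 0.015 -0.009 -0.982] F [ 0.   0.6 -0.5] q [-0.24  0.55  1.69 -0.    0.9  -0.02]
```

Call:
drive_tool --increments '[{"tx":0.0,"ty":0.0,"tz":0.0,"rx":0.0,"ry":0.0,"rz":0.0},{"tx":0.0,"ty":0.0,"tz":0.0,"rx":0.0,"ry":0.0,"rz":0.0},{"tx":0.0,"ty":0.0,"tz":0.0,"rx":0.0,"ry":0.0,"rz":0.0},{"tx":0.0,"ty":0.0,"tz":0.0,"rx":0.0,"ry":0.0,"rz":0.0},{"tx":0.0,"ty":0.0,"tz":0.0,"rx":0.0,"ry":0.0,"rz":0.0},{"tx":0.0,"ty":0.0,"tz":0.0,"rx":0.0,"ry":0.0,"rz":0.0},{"tx":0.0,"ty":0.0,"tz":-0.2,"rx":0.0,"ry":0.0,"rz":0.0},{"tx":0.0,"ty":0.0,"tz":-0.5,"rx":0.0,"ry":0.0,"rz":0.0},{"tx":0.0,"ty":0.0,"tz":-0.8,"rx":0.0,"ry":0.0,"rz":0.0},{"tx":0.0,"ty":0.0,"tz":-0.98,"rx":0.0,"ry":0.0,"rz":0.0}]' --hand 80

```text
time_s: 8.63
ee_pos: [0.5862, -0.0313, 0.1134]
orientation: [0.001, 0.782, 0.623, 0.001]
ft_force: [1.0, 0.3, -0.3]
finger_gap: 0.0799
finger_force: 0.0
```

Call:
drive_tool --increments '[{"tx":0.2,"ty":-0.04,"tz":0.0,"rx":0.0,"ry":0.0,"rz":0.0},{"tx":0.4,"ty":-0.08,"tz":0.0,"rx":0.0,"ry":0.0,"rz":0.0},{"tx":0.6,"ty":-0.12,"tz":0.0,"rx":0.0,"ry":0.0,"rz":0.0},{"tx":0.8,"ty":-0.16,"tz":0.0,"rx":0.0,"ry":0.0,"rz":0.0},{"tx":0.95,"ty":-0.21,"tz":0.0,"rx":0.0,"ry":0.0,"rz":0.0},{"tx":0.95,"ty":-0.21,"tz":0.0,"rx":0.0,"ry":0.0,"rz":0.0},{"tx":0.95,"ty":-0.21,"tz":0.0,"rx":0.0,"ry":0.0,"rz":0.0},{"tx":0.95,"ty":-0.21,"tz":0.0,"rx":0.0,"ry":0.0,"rz":0.0},{"tx":0.95,"ty":-0.21,"tz":0.0,"rx":0.0,"ry":0.0,"rz":0.0},{"tx":0.95,"ty":-0.21,"tz":0.0,"rx":0.0,"ry":0.0,"rz":0.0}]'

```text
time_s: 9.47
ee_pos: [0.586, 0.0653, 0.1103]
orientation: [0.0, 0.783, 0.622, -0.0]
ft_force: [0.2, -0.3, -0.4]
finger_gap: 0.0801
finger_force: 0.0
```

Call:
drive_tool --increments '[{"tx":0.2,"ty":-0.04,"tz":0.0,"rx":0.0,"ry":0.0,"rz":0.0},{"tx":0.4,"ty":-0.08,"tz":0.0,"rx":0.0,"ry":0.0,"rz":0.0},{"tx":0.6,"ty":-0.12,"tz":0.0,"rx":0.0,"ry":0.0,"rz":0.0},{"tx":0.8,"ty":-0.16,"tz":0.0,"rx":0.0,"ry":0.0,"rz":0.0},{"tx":0.95,"ty":-0.21,"tz":0.0,"rx":0.0,"ry":0.0,"rz":0.0},{"tx":0.95,"ty":-0.21,"tz":0.0,"rx":0.0,"ry":0.0,"rz":0.0},{"tx":0.95,"ty":-0.21,"tz":0.0,"rx":0.0,"ry":0.0,"rz":0.0},{"tx":0.95,"ty":-0.21,"tz":0.0,"rx":0.0,"ry":0.0,"rz":0.0},{"tx":0.95,"ty":-0.21,"tz":0.0,"rx":0.0,"ry":0.0,"rz":0.0},{"tx":0.95,"ty":-0.21,"tz":0.0,"rx":0.0,"ry":0.0,"rz":0.0}]'

```text
time_s: 10.3
ee_pos: [0.5869, 0.1624, 0.1103]
orientation: [0.0, 0.783, 0.622, -0.0]
ft_force: [-0.5, -0.2, 0.8]
finger_gap: 0.0803
finger_force: 0.0
```

Call:
drive_tool --increments '[{"tx":0.2,"ty":-0.04,"tz":0.0,"rx":0.0,"ry":0.0,"rz":0.0},{"tx":0.4,"ty":-0.08,"tz":0.0,"rx":0.0,"ry":0.0,"rz":0.0},{"tx":0.6,"ty":-0.12,"tz":0.0,"rx":0.0,"ry":0.0,"rz":0.0},{"tx":0.8,"ty":-0.16,"tz":0.0,"rx":0.0,"ry":0.0,"rz":0.0},{"tx":0.95,"ty":-0.21,"tz":0.0,"rx":0.0,"ry":0.0,"rz":0.0},{"tx":0.95,"ty":-0.21,"tz":0.0,"rx":0.0,"ry":0.0,"rz":0.0},{"tx":0.95,"ty":-0.21,"tz":0.0,"rx":0.0,"ry":0.0,"rz":0.0},{"tx":0.95,"ty":-0.21,"tz":0.0,"rx":0.0,"ry":0.0,"rz":0.0},{"tx":0.95,"ty":-0.21,"tz":0.0,"rx":0.0,"ry":0.0,"rz":0.0},{"tx":0.95,"ty":-0.21,"tz":0.0,"rx":0.0,"ry":0.0,"rz":0.0}]'

```text
time_s: 11.13
ee_pos: [0.5878, 0.2598, 0.1103]
orientation: [0.0, 0.783, 0.622, -0.0]
ft_force: [-0.3, 1.0, -0.2]
finger_gap: 0.0805
finger_force: 0.0
```

Run:
```python
from h import *
go(.5824,.3464,.012)
look('g3.png',[(349,180),(180,330)],70)
```

```text
t 11.13 pos [0.5878 0.2598 0.1103] yaw_y -13.0 shares [ 0.832 -0.248  0.983] F [-0.3  1.  -0.2] q [ 0.24  0.52  1.45 -0.    1.17  0.47]
```

View pics/g3.png

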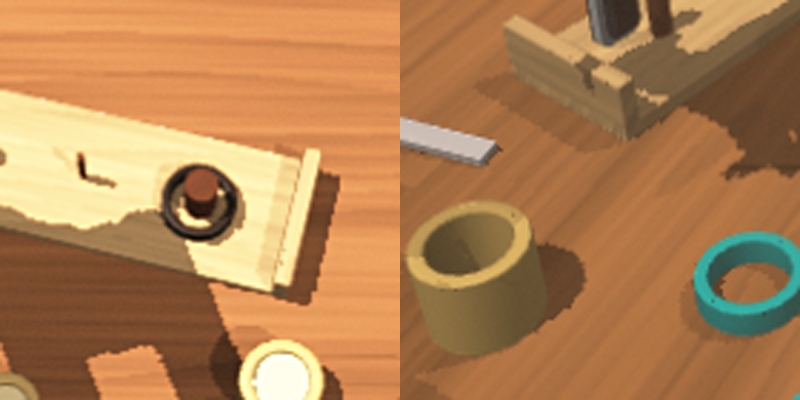

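The top crop shows the band flat round the thick pin. Now for the wide open sleeve.

Call:
drive_tool --increments '[{"tx":0.3,"ty":-0.1,"tz":0.0,"rx":0.0,"ry":0.0,"rz":0.0},{"tx":0.6,"ty":-0.2,"tz":0.0,"rx":0.0,"ry":0.0,"rz":0.0},{"tx":0.83,"ty":-0.25,"tz":0.0,"rx":0.0,"ry":0.0,"rz":0.0},{"tx":0.83,"ty":-0.25,"tz":0.0,"rx":0.0,"ry":0.0,"rz":0.0},{"tx":0.83,"ty":-0.25,"tz":0.2,"rx":0.0,"ry":0.0,"rz":0.0},{"tx":0.83,"ty":-0.25,"tz":0.45,"rx":0.0,"ry":0.0,"rz":0.0},{"tx":0.83,"ty":-0.25,"tz":0.7,"rx":0.0,"ry":0.0,"rz":0.0},{"tx":0.83,"ty":-0.25,"tz":0.9,"rx":0.0,"ry":0.0,"rz":0.0},{"tx":0.83,"ty":-0.25,"tz":1.0,"rx":0.0,"ry":0.0,"rz":0.0},{"tx":0.83,"ty":-0.25,"tz":1.0,"rx":0.0,"ry":0.0,"rz":0.0}]'

```text
time_s: 12.07
ee_pos: [0.5801, 0.3458, 0.0074]
orientation: [-0.001, 0.783, 0.622, -0.003]
ft_force: [0.5, 0.8, -1.1]
finger_gap: 0.0801
finger_force: 0.0
```

Call:
drive_tool --increments '[{"tx":0.0,"ty":0.0,"tz":0.0,"rx":0.0,"ry":0.0,"rz":0.0},{"tx":0.0,"ty":0.0,"tz":0.0,"rx":0.0,"ry":0.0,"rz":0.0},{"tx":0.0,"ty":0.0,"tz":0.0,"rx":0.0,"ry":0.0,"rz":0.0},{"tx":0.0,"ty":0.0,"tz":0.0,"rx":0.0,"ry":0.0,"rz":0.0},{"tx":0.0,"ty":0.0,"tz":0.0,"rx":0.0,"ry":0.0,"rz":0.0},{"tx":0.0,"ty":0.0,"tz":0.0,"rx":0.0,"ry":0.0,"rz":0.0},{"tx":0.0,"ty":0.0,"tz":0.0,"rx":0.0,"ry":0.0,"rz":0.0},{"tx":0.0,"ty":0.0,"tz":0.0,"rx":0.0,"ry":0.0,"rz":0.0},{"tx":0.0,"ty":0.0,"tz":0.0,"rx":0.0,"ry":0.0,"rz":0.0},{"tx":0.0,"ty":0.0,"tz":0.0,"rx":0.0,"ry":0.0,"rz":0.0}]' --hand 45 --newtons 30

```text
time_s: 12.9
ee_pos: [0.5832, 0.3477, 0.0123]
orientation: [0.001, 0.782, 0.623, 0.002]
ft_force: [0.7, -2.2, 6.1]
finger_gap: 0.0559
finger_force: 32.4
```

Call:
drive_tool --increments '[{"tx":0.0,"ty":0.0,"tz":-0.2,"rx":0.0,"ry":0.0,"rz":0.0},{"tx":0.0,"ty":0.0,"tz":-0.5,"rx":0.0,"ry":0.0,"rz":0.0},{"tx":-0.1,"ty":0.05,"tz":-0.8,"rx":0.0,"ry":0.0,"rz":0.0},{"tx":-0.3,"ty":0.1,"tz":-1.0,"rx":0.0,"ry":0.0,"rz":0.0},{"tx":-0.5,"ty":0.15,"tz":-1.0,"rx":0.0,"ry":0.0,"rz":0.0},{"tx":-0.7,"ty":0.2,"tz":-1.0,"rx":0.0,"ry":0.0,"rz":0.0},{"tx":-0.92,"ty":0.22,"tz":-1.0,"rx":0.0,"ry":0.0,"rz":0.0},{"tx":-0.92,"ty":0.22,"tz":-1.0,"rx":0.0,"ry":0.0,"rz":0.0},{"tx":-0.92,"ty":0.22,"tz":-1.0,"rx":0.0,"ry":0.0,"rz":0.0},{"tx":-0.92,"ty":0.22,"tz":-1.0,"rx":0.0,"ry":0.0,"rz":0.0}]'

```text
time_s: 13.73
ee_pos: [0.5827, 0.2531, 0.1105]
orientation: [-0.0, 0.783, 0.623, 0.0]
ft_force: [0.1, -0.2, -0.8]
finger_gap: 0.056
finger_force: 32.2
```

Call:
drive_tool --increments '[{"tx":-0.2,"ty":0.05,"tz":0.0,"rx":0.0,"ry":0.0,"rz":0.0},{"tx":-0.4,"ty":0.1,"tz":0.0,"rx":0.0,"ry":0.0,"rz":0.0},{"tx":-0.6,"ty":0.15,"tz":0.0,"rx":0.0,"ry":0.0,"rz":0.0},{"tx":-0.8,"ty":0.2,"tz":0.0,"rx":0.0,"ry":0.0,"rz":0.0},{"tx":-0.92,"ty":0.22,"tz":0.0,"rx":0.0,"ry":0.0,"rz":0.0},{"tx":-0.92,"ty":0.22,"tz":0.0,"rx":0.0,"ry":0.0,"rz":0.0},{"tx":-0.92,"ty":0.22,"tz":0.0,"rx":0.0,"ry":0.0,"rz":0.0},{"tx":-0.92,"ty":0.22,"tz":0.0,"rx":0.0,"ry":0.0,"rz":0.0},{"tx":-0.92,"ty":0.22,"tz":0.0,"rx":0.0,"ry":0.0,"rz":0.0},{"tx":-0.92,"ty":0.22,"tz":0.0,"rx":0.0,"ry":0.0,"rz":0.0}]'

```text
time_s: 14.57
ee_pos: [0.5833, 0.1593, 0.1103]
orientation: [-0.0, 0.782, 0.623, 0.0]
ft_force: [0.2, 1.0, -1.1]
finger_gap: 0.0562
finger_force: 32.2
```

Call:
drive_tool --increments '[{"tx":-0.2,"ty":0.05,"tz":0.0,"rx":0.0,"ry":0.0,"rz":0.0},{"tx":-0.4,"ty":0.1,"tz":0.0,"rx":0.0,"ry":0.0,"rz":0.0},{"tx":-0.6,"ty":0.15,"tz":0.0,"rx":0.0,"ry":0.0,"rz":0.0},{"tx":-0.8,"ty":0.2,"tz":0.0,"rx":0.0,"ry":0.0,"rz":0.0},{"tx":-0.92,"ty":0.22,"tz":0.0,"rx":0.0,"ry":0.0,"rz":0.0},{"tx":-0.92,"ty":0.22,"tz":0.0,"rx":0.0,"ry":0.0,"rz":0.0},{"tx":-0.92,"ty":0.22,"tz":0.0,"rx":0.0,"ry":0.0,"rz":0.0},{"tx":-0.92,"ty":0.22,"tz":0.0,"rx":0.0,"ry":0.0,"rz":0.0},{"tx":-0.92,"ty":0.22,"tz":0.0,"rx":0.0,"ry":0.0,"rz":0.0},{"tx":-0.92,"ty":0.22,"tz":0.0,"rx":0.0,"ry":0.0,"rz":0.0}]'

```text
time_s: 15.4
ee_pos: [0.5841, 0.0647, 0.1103]
orientation: [-0.0, 0.782, 0.623, 0.0]
ft_force: [0.4, 0.2, -0.6]
finger_gap: 0.0561
finger_force: 32.2
```

Run:
```python
from h import *
go(.5842,-.0294,.038)
```

```text
t 15.4 pos [0.5841 0.0647 0.1103] yaw_y -12.9 shares [-0.917  0.211  0.723] F [ 0.4  0.2 -0.6] q [-0.08  0.43  1.6   0.    1.11  0.15]
```

Call:
drive_tool --increments '[{"tx":-0.2,"ty":0.05,"tz":0.0,"rx":0.0,"ry":0.0,"rz":0.0},{"tx":-0.4,"ty":0.1,"tz":0.0,"rx":0.0,"ry":0.0,"rz":0.0},{"tx":-0.6,"ty":0.15,"tz":0.0,"rx":0.0,"ry":0.0,"rz":0.0},{"tx":-0.8,"ty":0.2,"tz":0.0,"rx":0.0,"ry":0.0,"rz":0.0},{"tx":-0.92,"ty":0.21,"tz":0.0,"rx":0.0,"ry":0.0,"rz":0.0},{"tx":-0.92,"ty":0.21,"tz":0.0,"rx":0.0,"ry":0.0,"rz":0.0},{"tx":-0.92,"ty":0.21,"tz":0.1,"rx":0.0,"ry":0.0,"rz":0.0},{"tx":-0.92,"ty":0.21,"tz":0.2,"rx":0.0,"ry":0.0,"rz":0.0},{"tx":-0.92,"ty":0.21,"tz":0.3,"rx":0.0,"ry":0.0,"rz":0.0},{"tx":-0.92,"ty":0.21,"tz":0.3,"rx":0.0,"ry":0.0,"rz":0.0}]'

```text
time_s: 16.23
ee_pos: [0.5819, -0.0293, 0.0771]
orientation: [-0.002, 0.782, 0.623, -0.002]
ft_force: [-0.8, -0.6, -0.4]
finger_gap: 0.0564
finger_force: 32.2
```

Run:
```python
from h import *
go(.5842,-.0294,.040)
look('g4.png',[(349,175),(264,205)])
```

```text
t 16.23 pos [ 0.5819 -0.0293  0.0771] yaw_y -12.9 shares [0.004 0.025 0.371] F [-0.8 -0.6 -0.4] q [-0.24  0.46  1.64  0.    1.04 -0.02]
```

View pics/g4.png

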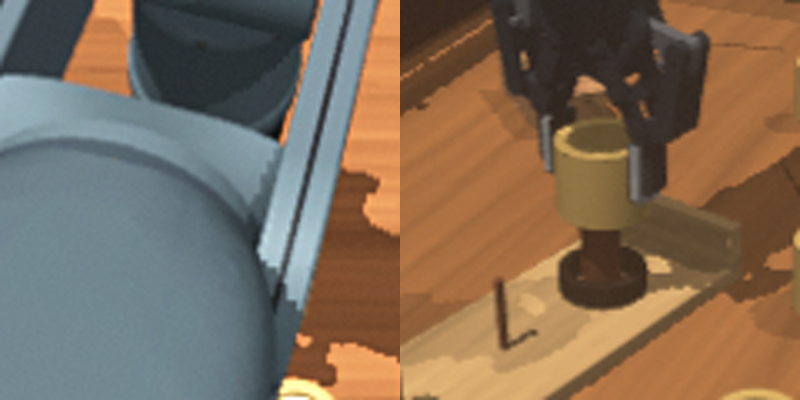

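The side crop shows the sleeve starting over the thick pin above the band. Now I lower it, release and lift.

Call:
drive_tool --increments '[{"tx":0.0,"ty":0.0,"tz":0.08,"rx":0.0,"ry":0.0,"rz":0.0},{"tx":0.0,"ty":0.0,"tz":0.16,"rx":0.0,"ry":0.0,"rz":0.0},{"tx":0.0,"ty":0.0,"tz":0.24,"rx":0.0,"ry":0.0,"rz":0.0},{"tx":0.0,"ty":0.0,"tz":0.32,"rx":0.0,"ry":0.0,"rz":0.0},{"tx":0.0,"ty":0.0,"tz":0.36,"rx":0.0,"ry":0.0,"rz":0.0},{"tx":0.0,"ty":0.0,"tz":0.4,"rx":0.0,"ry":0.0,"rz":0.0},{"tx":0.0,"ty":0.0,"tz":0.4,"rx":0.0,"ry":0.0,"rz":0.0},{"tx":0.0,"ty":0.0,"tz":0.4,"rx":0.0,"ry":0.0,"rz":0.0},{"tx":0.0,"ty":0.0,"tz":0.4,"rx":0.0,"ry":0.0,"rz":0.0},{"tx":0.0,"ty":0.0,"tz":0.4,"rx":0.0,"ry":0.0,"rz":0.0}]'

```text
time_s: 17.17
ee_pos: [0.5842, -0.0309, 0.0403]
orientation: [0.0, 0.782, 0.623, 0.0]
ft_force: [0.2, 0.4, -0.7]
finger_gap: 0.0559
finger_force: 32.3
```

Call:
drive_tool --increments '[{"tx":0.0,"ty":0.0,"tz":0.0,"rx":0.0,"ry":0.0,"rz":0.0},{"tx":0.0,"ty":0.0,"tz":0.0,"rx":0.0,"ry":0.0,"rz":0.0},{"tx":0.0,"ty":0.0,"tz":0.0,"rx":0.0,"ry":0.0,"rz":0.0},{"tx":0.0,"ty":0.0,"tz":0.0,"rx":0.0,"ry":0.0,"rz":0.0},{"tx":0.0,"ty":0.0,"tz":0.0,"rx":0.0,"ry":0.0,"rz":0.0},{"tx":0.0,"ty":0.0,"tz":0.0,"rx":0.0,"ry":0.0,"rz":0.0},{"tx":0.0,"ty":0.0,"tz":-0.2,"rx":0.0,"ry":0.0,"rz":0.0},{"tx":0.0,"ty":0.0,"tz":-0.5,"rx":0.0,"ry":0.0,"rz":0.0},{"tx":0.0,"ty":0.0,"tz":-0.8,"rx":0.0,"ry":0.0,"rz":0.0},{"tx":0.0,"ty":0.0,"tz":-0.9,"rx":0.0,"ry":0.0,"rz":0.0}]' --hand 80

```text
time_s: 18.0
ee_pos: [0.5863, -0.0313, 0.1347]
orientation: [0.003, 0.782, 0.623, 0.002]
ft_force: [1.7, 0.8, 0.4]
finger_gap: 0.0799
finger_force: 0.0
```

Run:
```python
from h import *
go(.376,-.237,.012)
```

```text
t 18.0 pos [ 0.5863 -0.0313  0.1347] yaw_y -13.0 shares [-2.477 -1.596  1.217] F [1.7 0.8 0.4] q [-0.24  0.4   1.58  0.    1.15 -0.02]
```

Call:
drive_tool --increments '[{"tx":-0.2,"ty":-0.13,"tz":0.0,"rx":0.0,"ry":0.0,"rz":0.0},{"tx":-0.4,"ty":-0.26,"tz":0.0,"rx":0.0,"ry":0.0,"rz":0.0},{"tx":-0.6,"ty":-0.39,"tz":0.0,"rx":0.0,"ry":0.0,"rz":0.0},{"tx":-0.82,"ty":-0.53,"tz":0.0,"rx":0.0,"ry":0.0,"rz":0.0},{"tx":-0.82,"ty":-0.53,"tz":0.0,"rx":0.0,"ry":0.0,"rz":0.0},{"tx":-0.82,"ty":-0.53,"tz":0.0,"rx":0.0,"ry":0.0,"rz":0.0},{"tx":-0.82,"ty":-0.53,"tz":0.0,"rx":0.0,"ry":0.0,"rz":0.0},{"tx":-0.82,"ty":-0.53,"tz":0.0,"rx":0.0,"ry":0.0,"rz":0.0},{"tx":-0.82,"ty":-0.53,"tz":0.0,"rx":0.0,"ry":0.0,"rz":0.0},{"tx":-0.82,"ty":-0.53,"tz":0.0,"rx":0.0,"ry":0.0,"rz":0.0}]'

```text
time_s: 18.83
ee_pos: [0.5144, -0.0982, 0.1301]
orientation: [-0.0, 0.782, 0.623, 0.0]
ft_force: [-0.7, -0.1, -0.1]
finger_gap: 0.0803
finger_force: 0.0
```

Call:
drive_tool --increments '[{"tx":-0.2,"ty":-0.13,"tz":0.0,"rx":0.0,"ry":0.0,"rz":0.0},{"tx":-0.4,"ty":-0.26,"tz":0.0,"rx":0.0,"ry":0.0,"rz":0.0},{"tx":-0.6,"ty":-0.39,"tz":0.0,"rx":0.0,"ry":0.0,"rz":0.0},{"tx":-0.82,"ty":-0.53,"tz":0.0,"rx":0.0,"ry":0.0,"rz":0.0},{"tx":-0.82,"ty":-0.53,"tz":0.0,"rx":0.0,"ry":0.0,"rz":0.0},{"tx":-0.82,"ty":-0.53,"tz":0.0,"rx":0.0,"ry":0.0,"rz":0.0},{"tx":-0.82,"ty":-0.53,"tz":0.0,"rx":0.0,"ry":0.0,"rz":0.0},{"tx":-0.82,"ty":-0.53,"tz":0.0,"rx":0.0,"ry":0.0,"rz":0.0},{"tx":-0.82,"ty":-0.53,"tz":0.0,"rx":0.0,"ry":0.0,"rz":0.0},{"tx":-0.82,"ty":-0.53,"tz":0.0,"rx":0.0,"ry":0.0,"rz":0.0}]'

```text
time_s: 19.67
ee_pos: [0.4444, -0.1662, 0.1302]
orientation: [-0.0, 0.782, 0.623, 0.0]
ft_force: [0.2, -0.8, 0.4]
finger_gap: 0.0799
finger_force: 0.0
```

Call:
drive_tool --increments '[{"tx":-0.2,"ty":-0.13,"tz":0.0,"rx":0.0,"ry":0.0,"rz":0.0},{"tx":-0.4,"ty":-0.26,"tz":0.0,"rx":0.0,"ry":0.0,"rz":0.0},{"tx":-0.6,"ty":-0.39,"tz":0.0,"rx":0.0,"ry":0.0,"rz":0.0},{"tx":-0.82,"ty":-0.52,"tz":0.0,"rx":0.0,"ry":0.0,"rz":0.0},{"tx":-0.82,"ty":-0.52,"tz":0.0,"rx":0.0,"ry":0.0,"rz":0.0},{"tx":-0.82,"ty":-0.52,"tz":0.1,"rx":0.0,"ry":0.0,"rz":0.0},{"tx":-0.82,"ty":-0.52,"tz":0.25,"rx":0.0,"ry":0.0,"rz":0.0},{"tx":-0.82,"ty":-0.52,"tz":0.3,"rx":0.0,"ry":0.0,"rz":0.0},{"tx":-0.82,"ty":-0.52,"tz":0.3,"rx":0.0,"ry":0.0,"rz":0.0},{"tx":-0.82,"ty":-0.52,"tz":0.3,"rx":0.0,"ry":0.0,"rz":0.0}]'

```text
time_s: 20.5
ee_pos: [0.3751, -0.2346, 0.1003]
orientation: [-0.0, 0.782, 0.623, 0.0]
ft_force: [-0.5, -0.2, 0.1]
finger_gap: 0.0799
finger_force: 0.0
```

Run:
```python
from h import *
go(.376,-.237,.010)
look('g5.png',[(440,285),(300,210)],80)
```

```text
t 20.5 pos [ 0.3751 -0.2346  0.1003] yaw_y -12.9 shares [-0.022  0.015  0.903] F [-0.5 -0.2  0.1] q [-0.81  0.21  1.96  0.    0.97 -0.59]
```

View pics/g5.png

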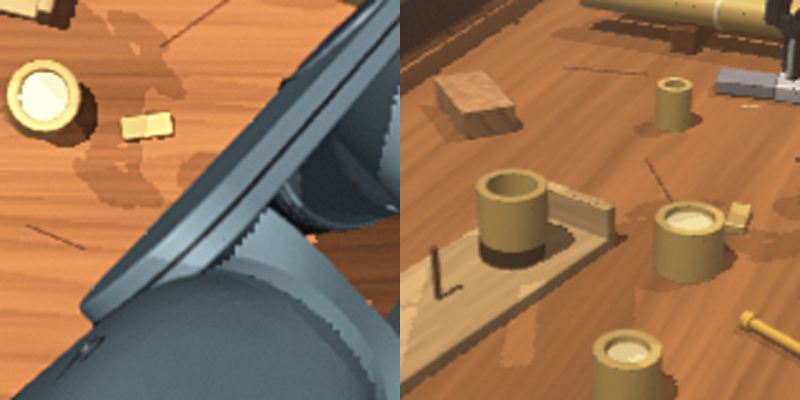

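The wide sleeve stands squarely on the band. Now picking the middle sleeve.

Call:
drive_tool --increments '[{"tx":-0.02,"ty":0.01,"tz":0.15,"rx":0.0,"ry":0.0,"rz":0.0},{"tx":-0.02,"ty":0.01,"tz":0.3,"rx":0.0,"ry":0.0,"rz":0.0},{"tx":-0.02,"ty":0.01,"tz":0.5,"rx":0.0,"ry":0.0,"rz":0.0},{"tx":-0.02,"ty":0.01,"tz":0.7,"rx":0.0,"ry":0.0,"rz":0.0},{"tx":-0.02,"ty":0.01,"tz":0.82,"rx":0.0,"ry":0.0,"rz":0.0},{"tx":-0.02,"ty":0.01,"tz":0.9,"rx":0.0,"ry":0.0,"rz":0.0},{"tx":-0.02,"ty":0.01,"tz":0.9,"rx":0.0,"ry":0.0,"rz":0.0},{"tx":-0.02,"ty":0.01,"tz":0.9,"rx":0.0,"ry":0.0,"rz":0.0},{"tx":-0.02,"ty":0.01,"tz":0.9,"rx":0.0,"ry":0.0,"rz":0.0},{"tx":-0.02,"ty":0.01,"tz":0.9,"rx":0.0,"ry":0.0,"rz":0.0}]'

```text
time_s: 21.43
ee_pos: [0.376, -0.2379, 0.0112]
orientation: [0.001, 0.782, 0.623, 0.0]
ft_force: [1.0, 0.3, 0.5]
finger_gap: 0.0802
finger_force: 0.0
```

Call:
drive_tool --increments '[{"tx":0.0,"ty":0.0,"tz":0.0,"rx":0.0,"ry":0.0,"rz":0.0},{"tx":0.0,"ty":0.0,"tz":0.0,"rx":0.0,"ry":0.0,"rz":0.0},{"tx":0.0,"ty":0.0,"tz":0.0,"rx":0.0,"ry":0.0,"rz":0.0},{"tx":0.0,"ty":0.0,"tz":0.0,"rx":0.0,"ry":0.0,"rz":0.0},{"tx":0.0,"ty":0.0,"tz":0.0,"rx":0.0,"ry":0.0,"rz":0.0},{"tx":0.0,"ty":0.0,"tz":0.0,"rx":0.0,"ry":0.0,"rz":0.0},{"tx":0.0,"ty":0.0,"tz":0.0,"rx":0.0,"ry":0.0,"rz":0.0},{"tx":0.0,"ty":0.0,"tz":0.0,"rx":0.0,"ry":0.0,"rz":0.0},{"tx":0.0,"ty":0.0,"tz":0.0,"rx":0.0,"ry":0.0,"rz":0.0},{"tx":0.0,"ty":0.0,"tz":0.0,"rx":0.0,"ry":0.0,"rz":0.0}]' --hand 35 --newtons 30

```text
time_s: 22.27
ee_pos: [0.3756, -0.2375, 0.0109]
orientation: [0.0, 0.782, 0.623, 0.0]
ft_force: [-0.7, 0.3, 7.0]
finger_gap: 0.0445
finger_force: 30.5
```

Call:
drive_tool --increments '[{"tx":0.0,"ty":0.0,"tz":-0.2,"rx":0.0,"ry":0.0,"rz":0.0},{"tx":0.0,"ty":0.0,"tz":-0.5,"rx":0.0,"ry":0.0,"rz":0.0},{"tx":0.1,"ty":0.05,"tz":-0.8,"rx":0.0,"ry":0.0,"rz":0.0},{"tx":0.3,"ty":0.1,"tz":-1.0,"rx":0.0,"ry":0.0,"rz":0.0},{"tx":0.5,"ty":0.2,"tz":-1.0,"rx":0.0,"ry":0.0,"rz":0.0},{"tx":0.7,"ty":0.27,"tz":-1.0,"rx":0.0,"ry":0.0,"rz":0.0},{"tx":0.84,"ty":0.32,"tz":-1.0,"rx":0.0,"ry":0.0,"rz":0.0},{"tx":0.84,"ty":0.32,"tz":-1.0,"rx":0.0,"ry":0.0,"rz":0.0},{"tx":0.84,"ty":0.32,"tz":-1.0,"rx":0.0,"ry":0.0,"rz":0.0},{"tx":0.84,"ty":0.32,"tz":-1.0,"rx":0.0,"ry":0.0,"rz":0.0}]'

```text
time_s: 23.1
ee_pos: [0.4251, -0.1628, 0.1102]
orientation: [-0.0, 0.782, 0.623, -0.0]
ft_force: [-0.4, 0.2, -0.1]
finger_gap: 0.0443
finger_force: 31.0
```

Call:
drive_tool --increments '[{"tx":0.2,"ty":0.08,"tz":0.0,"rx":0.0,"ry":0.0,"rz":0.0},{"tx":0.4,"ty":0.15,"tz":0.0,"rx":0.0,"ry":0.0,"rz":0.0},{"tx":0.6,"ty":0.22,"tz":0.0,"rx":0.0,"ry":0.0,"rz":0.0},{"tx":0.84,"ty":0.32,"tz":0.0,"rx":0.0,"ry":0.0,"rz":0.0},{"tx":0.84,"ty":0.32,"tz":0.0,"rx":0.0,"ry":0.0,"rz":0.0},{"tx":0.84,"ty":0.32,"tz":0.0,"rx":0.0,"ry":0.0,"rz":0.0},{"tx":0.84,"ty":0.32,"tz":0.0,"rx":0.0,"ry":0.0,"rz":0.0},{"tx":0.84,"ty":0.32,"tz":0.0,"rx":0.0,"ry":0.0,"rz":0.0},{"tx":0.84,"ty":0.32,"tz":0.0,"rx":0.0,"ry":0.0,"rz":0.0},{"tx":0.84,"ty":0.32,"tz":0.0,"rx":0.0,"ry":0.0,"rz":0.0}]'

```text
time_s: 23.93
ee_pos: [0.475, -0.0887, 0.1103]
orientation: [-0.0, 0.783, 0.622, -0.0]
ft_force: [-1.2, -0.4, 0.1]
finger_gap: 0.0442
finger_force: 31.0
```

Call:
drive_tool --increments '[{"tx":0.2,"ty":0.08,"tz":0.0,"rx":0.0,"ry":0.0,"rz":0.0},{"tx":0.4,"ty":0.15,"tz":0.0,"rx":0.0,"ry":0.0,"rz":0.0},{"tx":0.6,"ty":0.22,"tz":0.0,"rx":0.0,"ry":0.0,"rz":0.0},{"tx":0.84,"ty":0.32,"tz":0.0,"rx":0.0,"ry":0.0,"rz":0.0},{"tx":0.84,"ty":0.32,"tz":0.0,"rx":0.0,"ry":0.0,"rz":0.0},{"tx":0.84,"ty":0.32,"tz":0.0,"rx":0.0,"ry":0.0,"rz":0.0},{"tx":0.84,"ty":0.32,"tz":0.0,"rx":0.0,"ry":0.0,"rz":0.0},{"tx":0.84,"ty":0.32,"tz":0.0,"rx":0.0,"ry":0.0,"rz":0.0},{"tx":0.84,"ty":0.32,"tz":0.0,"rx":0.0,"ry":0.0,"rz":0.0},{"tx":0.84,"ty":0.32,"tz":0.0,"rx":0.0,"ry":0.0,"rz":0.0}]'

```text
time_s: 24.77
ee_pos: [0.5251, -0.014, 0.1104]
orientation: [0.0, 0.783, 0.622, -0.0]
ft_force: [-0.3, 0.6, -0.1]
finger_gap: 0.0448
finger_force: 31.0
```

Call:
drive_tool --increments '[{"tx":0.2,"ty":0.08,"tz":0.0,"rx":0.0,"ry":0.0,"rz":0.0},{"tx":0.4,"ty":0.15,"tz":0.0,"rx":0.0,"ry":0.0,"rz":0.0},{"tx":0.6,"ty":0.22,"tz":0.0,"rx":0.0,"ry":0.0,"rz":0.0},{"tx":0.84,"ty":0.32,"tz":0.0,"rx":0.0,"ry":0.0,"rz":0.0},{"tx":0.84,"ty":0.32,"tz":0.0,"rx":0.0,"ry":0.0,"rz":0.0},{"tx":0.84,"ty":0.32,"tz":0.0,"rx":0.0,"ry":0.0,"rz":0.0},{"tx":0.84,"ty":0.32,"tz":0.0,"rx":0.0,"ry":0.0,"rz":0.0},{"tx":0.84,"ty":0.32,"tz":0.0,"rx":0.0,"ry":0.0,"rz":0.0},{"tx":0.84,"ty":0.32,"tz":0.0,"rx":0.0,"ry":0.0,"rz":0.0},{"tx":0.84,"ty":0.32,"tz":0.0,"rx":0.0,"ry":0.0,"rz":0.0}]'

```text
time_s: 25.6
ee_pos: [0.5752, 0.0606, 0.1104]
orientation: [-0.0, 0.783, 0.622, -0.0]
ft_force: [-0.7, -0.2, -0.9]
finger_gap: 0.0446
finger_force: 31.0
```

Run:
```python
from h import *
go(.6233,.1355,.023)
```

```text
t 25.6 pos [0.5752 0.0606 0.1104] yaw_y -13.0 shares [0.838 0.3   0.874] F [-0.7 -0.2 -0.9] q [-0.09  0.41  1.63 -0.    1.1   0.14]
```

Call:
drive_tool --increments '[{"tx":0.2,"ty":0.07,"tz":0.0,"rx":0.0,"ry":0.0,"rz":0.0},{"tx":0.4,"ty":0.14,"tz":0.0,"rx":0.0,"ry":0.0,"rz":0.0},{"tx":0.6,"ty":0.21,"tz":0.0,"rx":0.0,"ry":0.0,"rz":0.0},{"tx":0.84,"ty":0.3,"tz":0.0,"rx":0.0,"ry":0.0,"rz":0.0},{"tx":0.84,"ty":0.3,"tz":0.0,"rx":0.0,"ry":0.0,"rz":0.0},{"tx":0.84,"ty":0.3,"tz":0.0,"rx":0.0,"ry":0.0,"rz":0.0},{"tx":0.84,"ty":0.3,"tz":0.1,"rx":0.0,"ry":0.0,"rz":0.0},{"tx":0.84,"ty":0.3,"tz":0.2,"rx":0.0,"ry":0.0,"rz":0.0},{"tx":0.84,"ty":0.3,"tz":0.3,"rx":0.0,"ry":0.0,"rz":0.0},{"tx":0.84,"ty":0.3,"tz":0.3,"rx":0.0,"ry":0.0,"rz":0.0}]'

```text
time_s: 26.43
ee_pos: [0.6212, 0.1356, 0.0769]
orientation: [-0.002, 0.783, 0.622, -0.002]
ft_force: [-0.6, -0.0, -0.1]
finger_gap: 0.0443
finger_force: 31.0
```

Run:
```python
from h import *
go(.6233,.1355,.023)
look('g6.png',[(267,158),(199,240)],50)
```

```text
t 26.43 pos [0.6212 0.1356 0.0769] yaw_y -13.0 shares [0.005 0.024 0.539] F [-0.6 -0.  -0.1] q [ 0.04  0.54  1.5  -0.    1.1   0.27]
```

View pics/g6.png

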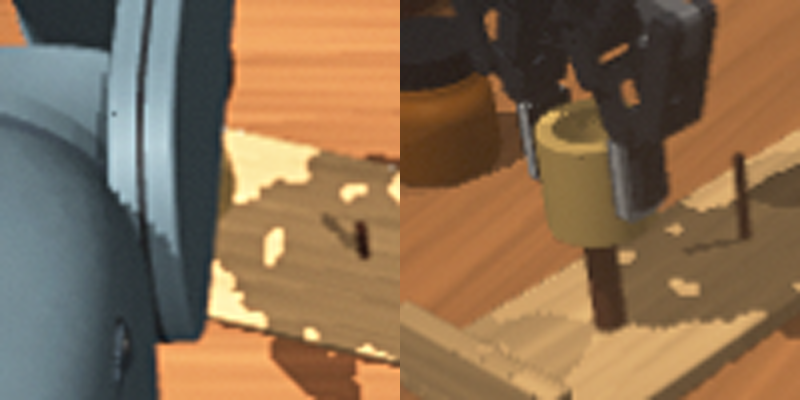

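The side crop shows the sleeve already centred over the middle pin. Lowering and releasing.

Call:
drive_tool --increments '[{"tx":0.0,"ty":0.0,"tz":0.08,"rx":0.0,"ry":0.0,"rz":0.0},{"tx":0.0,"ty":0.0,"tz":0.16,"rx":0.0,"ry":0.0,"rz":0.0},{"tx":0.0,"ty":0.0,"tz":0.24,"rx":0.0,"ry":0.0,"rz":0.0},{"tx":0.0,"ty":0.0,"tz":0.34,"rx":0.0,"ry":0.0,"rz":0.0},{"tx":0.0,"ty":0.0,"tz":0.44,"rx":0.0,"ry":0.0,"rz":0.0},{"tx":0.0,"ty":0.0,"tz":0.52,"rx":0.0,"ry":0.0,"rz":0.0},{"tx":0.0,"ty":0.0,"tz":0.57,"rx":0.0,"ry":0.0,"rz":0.0},{"tx":0.0,"ty":0.0,"tz":0.57,"rx":0.0,"ry":0.0,"rz":0.0},{"tx":0.0,"ty":0.0,"tz":0.57,"rx":0.0,"ry":0.0,"rz":0.0},{"tx":0.0,"ty":0.0,"tz":0.57,"rx":0.0,"ry":0.0,"rz":0.0}]'

```text
time_s: 27.37
ee_pos: [0.6236, 0.1366, 0.023]
orientation: [-0.0, 0.782, 0.623, -0.0]
ft_force: [-0.0, 0.4, -0.5]
finger_gap: 0.0449
finger_force: 30.7
```

Call:
drive_tool --increments '[{"tx":0.0,"ty":0.0,"tz":0.0,"rx":0.0,"ry":0.0,"rz":0.0},{"tx":0.0,"ty":0.0,"tz":0.0,"rx":0.0,"ry":0.0,"rz":0.0},{"tx":0.0,"ty":0.0,"tz":0.0,"rx":0.0,"ry":0.0,"rz":0.0},{"tx":0.0,"ty":0.0,"tz":0.0,"rx":0.0,"ry":0.0,"rz":0.0},{"tx":0.0,"ty":0.0,"tz":0.0,"rx":0.0,"ry":0.0,"rz":0.0},{"tx":0.0,"ty":0.0,"tz":0.0,"rx":0.0,"ry":0.0,"rz":0.0},{"tx":0.0,"ty":0.0,"tz":-0.2,"rx":0.0,"ry":0.0,"rz":0.0},{"tx":0.0,"ty":0.0,"tz":-0.5,"rx":0.0,"ry":0.0,"rz":0.0},{"tx":0.0,"ty":0.0,"tz":-0.8,"rx":0.0,"ry":0.0,"rz":0.0},{"tx":0.0,"ty":0.0,"tz":-1.0,"rx":0.0,"ry":0.0,"rz":0.0}]' --hand 75

```text
time_s: 28.2
ee_pos: [0.6246, 0.1366, 0.1262]
orientation: [0.001, 0.782, 0.623, 0.001]
ft_force: [1.1, 0.5, 0.7]
finger_gap: 0.075
finger_force: 0.0
```

Run:
```python
from h import *
go(.5573,-.3388,.010)
```

```text
t 28.2 pos [0.6246 0.1366 0.1262] yaw_y -13.0 shares [-4.785  0.408  1.159] F [1.1 0.5 0.7] q [0.04 0.5  1.45 0.   1.19 0.27]
```

Call:
drive_tool --increments '[{"tx":-0.2,"ty":0.02,"tz":0.0,"rx":0.0,"ry":0.0,"rz":0.0},{"tx":-0.45,"ty":0.04,"tz":0.0,"rx":0.0,"ry":0.0,"rz":0.0},{"tx":-0.7,"ty":0.06,"tz":0.0,"rx":0.0,"ry":0.0,"rz":0.0},{"tx":-0.955,"ty":0.085,"tz":0.0,"rx":0.0,"ry":0.0,"rz":0.0},{"tx":-0.955,"ty":0.085,"tz":0.0,"rx":0.0,"ry":0.0,"rz":0.0},{"tx":-0.955,"ty":0.085,"tz":0.0,"rx":0.0,"ry":0.0,"rz":0.0},{"tx":-0.955,"ty":0.085,"tz":0.0,"rx":0.0,"ry":0.0,"rz":0.0},{"tx":-0.955,"ty":0.085,"tz":0.0,"rx":0.0,"ry":0.0,"rz":0.0},{"tx":-0.955,"ty":0.085,"tz":0.0,"rx":0.0,"ry":0.0,"rz":0.0},{"tx":-0.955,"ty":0.085,"tz":0.0,"rx":0.0,"ry":0.0,"rz":0.0}]'

```text
time_s: 29.03
ee_pos: [0.6105, 0.0426, 0.1232]
orientation: [-0.0, 0.782, 0.623, 0.0]
ft_force: [0.4, 0.2, 0.7]
finger_gap: 0.0748
finger_force: 0.0
```

Call:
drive_tool --increments '[{"tx":-0.2,"ty":0.02,"tz":0.0,"rx":0.0,"ry":0.0,"rz":0.0},{"tx":-0.45,"ty":0.04,"tz":0.0,"rx":0.0,"ry":0.0,"rz":0.0},{"tx":-0.7,"ty":0.06,"tz":0.0,"rx":0.0,"ry":0.0,"rz":0.0},{"tx":-0.955,"ty":0.085,"tz":0.0,"rx":0.0,"ry":0.0,"rz":0.0},{"tx":-0.955,"ty":0.085,"tz":0.0,"rx":0.0,"ry":0.0,"rz":0.0},{"tx":-0.955,"ty":0.085,"tz":0.0,"rx":0.0,"ry":0.0,"rz":0.0},{"tx":-0.955,"ty":0.085,"tz":0.0,"rx":0.0,"ry":0.0,"rz":0.0},{"tx":-0.955,"ty":0.085,"tz":0.0,"rx":0.0,"ry":0.0,"rz":0.0},{"tx":-0.955,"ty":0.085,"tz":0.0,"rx":0.0,"ry":0.0,"rz":0.0},{"tx":-0.955,"ty":0.085,"tz":0.0,"rx":0.0,"ry":0.0,"rz":0.0}]'

```text
time_s: 29.87
ee_pos: [0.5974, -0.0523, 0.1233]
orientation: [-0.0, 0.782, 0.623, 0.0]
ft_force: [0.2, 0.8, 0.4]
finger_gap: 0.0752
finger_force: 0.0
```

Call:
drive_tool --increments '[{"tx":-0.2,"ty":0.02,"tz":0.0,"rx":0.0,"ry":0.0,"rz":0.0},{"tx":-0.45,"ty":0.04,"tz":0.0,"rx":0.0,"ry":0.0,"rz":0.0},{"tx":-0.7,"ty":0.06,"tz":0.0,"rx":0.0,"ry":0.0,"rz":0.0},{"tx":-0.955,"ty":0.085,"tz":0.0,"rx":0.0,"ry":0.0,"rz":0.0},{"tx":-0.955,"ty":0.085,"tz":0.0,"rx":0.0,"ry":0.0,"rz":0.0},{"tx":-0.955,"ty":0.085,"tz":0.0,"rx":0.0,"ry":0.0,"rz":0.0},{"tx":-0.955,"ty":0.085,"tz":0.0,"rx":0.0,"ry":0.0,"rz":0.0},{"tx":-0.955,"ty":0.085,"tz":0.0,"rx":0.0,"ry":0.0,"rz":0.0},{"tx":-0.955,"ty":0.085,"tz":0.0,"rx":0.0,"ry":0.0,"rz":0.0},{"tx":-0.955,"ty":0.085,"tz":0.0,"rx":0.0,"ry":0.0,"rz":0.0}]'

```text
time_s: 30.7
ee_pos: [0.5843, -0.1473, 0.1233]
orientation: [-0.0, 0.782, 0.623, 0.0]
ft_force: [-0.0, 0.1, 0.1]
finger_gap: 0.0753
finger_force: 0.0
```

Call:
drive_tool --increments '[{"tx":-0.2,"ty":0.02,"tz":0.0,"rx":0.0,"ry":0.0,"rz":0.0},{"tx":-0.45,"ty":0.04,"tz":0.0,"rx":0.0,"ry":0.0,"rz":0.0},{"tx":-0.7,"ty":0.06,"tz":0.0,"rx":0.0,"ry":0.0,"rz":0.0},{"tx":-0.955,"ty":0.085,"tz":0.0,"rx":0.0,"ry":0.0,"rz":0.0},{"tx":-0.955,"ty":0.085,"tz":0.0,"rx":0.0,"ry":0.0,"rz":0.0},{"tx":-0.955,"ty":0.085,"tz":0.0,"rx":0.0,"ry":0.0,"rz":0.0},{"tx":-0.955,"ty":0.085,"tz":0.0,"rx":0.0,"ry":0.0,"rz":0.0},{"tx":-0.955,"ty":0.085,"tz":0.0,"rx":0.0,"ry":0.0,"rz":0.0},{"tx":-0.955,"ty":0.085,"tz":0.0,"rx":0.0,"ry":0.0,"rz":0.0},{"tx":-0.955,"ty":0.085,"tz":0.0,"rx":0.0,"ry":0.0,"rz":0.0}]'

```text
time_s: 31.53
ee_pos: [0.5712, -0.2422, 0.1234]
orientation: [-0.0, 0.782, 0.623, 0.0]
ft_force: [-0.2, -0.8, 0.1]
finger_gap: 0.0752
finger_force: 0.0
```

Call:
drive_tool --increments '[{"tx":-0.2,"ty":0.02,"tz":0.0,"rx":0.0,"ry":0.0,"rz":0.0},{"tx":-0.45,"ty":0.04,"tz":0.0,"rx":0.0,"ry":0.0,"rz":0.0},{"tx":-0.7,"ty":0.06,"tz":0.0,"rx":0.0,"ry":0.0,"rz":0.0},{"tx":-0.955,"ty":0.085,"tz":0.0,"rx":0.0,"ry":0.0,"rz":0.0},{"tx":-0.955,"ty":0.085,"tz":0.0,"rx":0.0,"ry":0.0,"rz":0.0},{"tx":-0.955,"ty":0.085,"tz":0.1,"rx":0.0,"ry":0.0,"rz":0.0},{"tx":-0.955,"ty":0.085,"tz":0.2,"rx":0.0,"ry":0.0,"rz":0.0},{"tx":-0.955,"ty":0.085,"tz":0.2,"rx":0.0,"ry":0.0,"rz":0.0},{"tx":-0.955,"ty":0.085,"tz":0.2,"rx":0.0,"ry":0.0,"rz":0.0},{"tx":-0.955,"ty":0.085,"tz":0.2,"rx":0.0,"ry":0.0,"rz":0.0}]'

```text
time_s: 32.37
ee_pos: [0.558, -0.337, 0.1029]
orientation: [-0.001, 0.782, 0.623, -0.0]
ft_force: [-0.1, -0.1, 0.6]
finger_gap: 0.0749
finger_force: 0.0
```

Run:
```python
from h import *
go(.5573,-.3388,.010)
look('g7.png',[(290,165),(270,210)],80)
```

```text
t 32.37 pos [ 0.558  -0.337   0.1029] yaw_y -12.9 shares [-0.019 -0.002  0.929] F [-0.1 -0.1  0.6] q [-0.71  0.54  1.43  0.    1.17 -0.49]
```

View pics/g7.png

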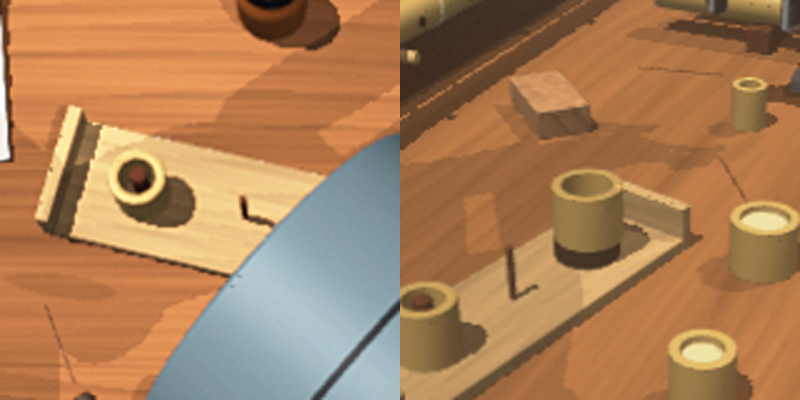

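The middle sleeve is fully down on its pin. Now picking the slim sleeve.

Call:
drive_tool --increments '[{"tx":-0.02,"ty":0.0,"tz":0.15,"rx":0.0,"ry":0.0,"rz":0.0},{"tx":-0.02,"ty":0.0,"tz":0.3,"rx":0.0,"ry":0.0,"rz":0.0},{"tx":-0.02,"ty":0.0,"tz":0.5,"rx":0.0,"ry":0.0,"rz":0.0},{"tx":-0.02,"ty":0.0,"tz":0.7,"rx":0.0,"ry":0.0,"rz":0.0},{"tx":-0.02,"ty":0.0,"tz":0.82,"rx":0.0,"ry":0.0,"rz":0.0},{"tx":-0.02,"ty":0.0,"tz":0.93,"rx":0.0,"ry":0.0,"rz":0.0},{"tx":-0.02,"ty":0.0,"tz":0.93,"rx":0.0,"ry":0.0,"rz":0.0},{"tx":-0.02,"ty":0.0,"tz":0.93,"rx":0.0,"ry":0.0,"rz":0.0},{"tx":-0.02,"ty":0.0,"tz":0.93,"rx":0.0,"ry":0.0,"rz":0.0},{"tx":-0.02,"ty":0.0,"tz":0.93,"rx":0.0,"ry":0.0,"rz":0.0}]'

```text
time_s: 33.3
ee_pos: [0.5582, -0.3409, 0.0117]
orientation: [0.001, 0.782, 0.623, 0.0]
ft_force: [0.4, 0.8, -0.3]
finger_gap: 0.0752
finger_force: 0.0
```

Call:
drive_tool --increments '[{"tx":0.0,"ty":0.0,"tz":0.0,"rx":0.0,"ry":0.0,"rz":0.0},{"tx":0.0,"ty":0.0,"tz":0.0,"rx":0.0,"ry":0.0,"rz":0.0},{"tx":0.0,"ty":0.0,"tz":0.0,"rx":0.0,"ry":0.0,"rz":0.0},{"tx":0.0,"ty":0.0,"tz":0.0,"rx":0.0,"ry":0.0,"rz":0.0},{"tx":0.0,"ty":0.0,"tz":0.0,"rx":0.0,"ry":0.0,"rz":0.0},{"tx":0.0,"ty":0.0,"tz":0.0,"rx":0.0,"ry":0.0,"rz":0.0},{"tx":0.0,"ty":0.0,"tz":0.0,"rx":0.0,"ry":0.0,"rz":0.0},{"tx":0.0,"ty":0.0,"tz":0.0,"rx":0.0,"ry":0.0,"rz":0.0},{"tx":0.0,"ty":0.0,"tz":0.0,"rx":0.0,"ry":0.0,"rz":0.0},{"tx":0.0,"ty":0.0,"tz":0.0,"rx":0.0,"ry":0.0,"rz":0.0}]' --hand 25 --newtons 30

```text
time_s: 34.13
ee_pos: [0.5577, -0.3405, 0.0111]
orientation: [0.001, 0.782, 0.623, 0.0]
ft_force: [-0.8, 0.9, 5.5]
finger_gap: 0.0361
finger_force: 30.1
```

Call:
drive_tool --increments '[{"tx":0.0,"ty":0.0,"tz":-0.2,"rx":0.0,"ry":0.0,"rz":0.0},{"tx":0.0,"ty":0.0,"tz":-0.5,"rx":0.0,"ry":0.0,"rz":0.0},{"tx":0.1,"ty":0.0,"tz":-0.8,"rx":0.0,"ry":0.0,"rz":0.0},{"tx":0.3,"ty":-0.03,"tz":-1.0,"rx":0.0,"ry":0.0,"rz":0.0},{"tx":0.55,"ty":-0.06,"tz":-1.0,"rx":0.0,"ry":0.0,"rz":0.0},{"tx":0.8,"ty":-0.08,"tz":-1.0,"rx":0.0,"ry":0.0,"rz":0.0},{"tx":0.98,"ty":-0.1,"tz":-1.0,"rx":0.0,"ry":0.0,"rz":0.0},{"tx":0.98,"ty":-0.1,"tz":-1.0,"rx":0.0,"ry":0.0,"rz":0.0},{"tx":0.98,"ty":-0.1,"tz":-1.0,"rx":0.0,"ry":0.0,"rz":0.0},{"tx":0.98,"ty":-0.1,"tz":-1.0,"rx":0.0,"ry":0.0,"rz":0.0}]'

```text
time_s: 34.97
ee_pos: [0.5696, -0.243, 0.1101]
orientation: [0.0, 0.782, 0.623, -0.0]
ft_force: [0.3, -1.4, 0.2]
finger_gap: 0.0365
finger_force: 30.1
```

Call:
drive_tool --increments '[{"tx":0.2,"ty":-0.02,"tz":0.0,"rx":0.0,"ry":0.0,"rz":0.0},{"tx":0.45,"ty":-0.05,"tz":0.0,"rx":0.0,"ry":0.0,"rz":0.0},{"tx":0.7,"ty":-0.07,"tz":0.0,"rx":0.0,"ry":0.0,"rz":0.0},{"tx":0.98,"ty":-0.1,"tz":0.0,"rx":0.0,"ry":0.0,"rz":0.0},{"tx":0.98,"ty":-0.1,"tz":0.0,"rx":0.0,"ry":0.0,"rz":0.0},{"tx":0.98,"ty":-0.1,"tz":0.0,"rx":0.0,"ry":0.0,"rz":0.0},{"tx":0.98,"ty":-0.1,"tz":0.0,"rx":0.0,"ry":0.0,"rz":0.0},{"tx":0.98,"ty":-0.1,"tz":0.0,"rx":0.0,"ry":0.0,"rz":0.0},{"tx":0.98,"ty":-0.1,"tz":0.0,"rx":0.0,"ry":0.0,"rz":0.0},{"tx":0.98,"ty":-0.1,"tz":0.0,"rx":0.0,"ry":0.0,"rz":0.0}]'

```text
time_s: 35.8
ee_pos: [0.5818, -0.1459, 0.1102]
orientation: [0.0, 0.783, 0.622, -0.0]
ft_force: [-0.4, 0.4, 0.3]
finger_gap: 0.0364
finger_force: 30.1
```

Call:
drive_tool --increments '[{"tx":0.2,"ty":-0.02,"tz":0.0,"rx":0.0,"ry":0.0,"rz":0.0},{"tx":0.45,"ty":-0.05,"tz":0.0,"rx":0.0,"ry":0.0,"rz":0.0},{"tx":0.7,"ty":-0.07,"tz":0.0,"rx":0.0,"ry":0.0,"rz":0.0},{"tx":0.98,"ty":-0.1,"tz":0.0,"rx":0.0,"ry":0.0,"rz":0.0},{"tx":0.98,"ty":-0.1,"tz":0.0,"rx":0.0,"ry":0.0,"rz":0.0},{"tx":0.98,"ty":-0.1,"tz":0.0,"rx":0.0,"ry":0.0,"rz":0.0},{"tx":0.98,"ty":-0.1,"tz":0.0,"rx":0.0,"ry":0.0,"rz":0.0},{"tx":0.98,"ty":-0.1,"tz":0.0,"rx":0.0,"ry":0.0,"rz":0.0},{"tx":0.98,"ty":-0.1,"tz":0.0,"rx":0.0,"ry":0.0,"rz":0.0},{"tx":0.98,"ty":-0.1,"tz":0.0,"rx":0.0,"ry":0.0,"rz":0.0}]'

```text
time_s: 36.63
ee_pos: [0.5941, -0.0481, 0.1103]
orientation: [0.0, 0.783, 0.622, -0.0]
ft_force: [-0.1, 0.6, 0.1]
finger_gap: 0.0366
finger_force: 30.1
```

Run:
```python
from h import *
go(.6048,.0531,.023)
```

```text
t 36.63 pos [ 0.5941 -0.0481  0.1103] yaw_y -13.1 shares [ 1.01  -0.124  0.873] F [-0.1  0.6  0.1] q [-0.27  0.44  1.58 -0.    1.12 -0.04]
```

Call:
drive_tool --increments '[{"tx":0.2,"ty":-0.02,"tz":0.0,"rx":0.0,"ry":0.0,"rz":0.0},{"tx":0.45,"ty":-0.05,"tz":0.0,"rx":0.0,"ry":0.0,"rz":0.0},{"tx":0.7,"ty":-0.08,"tz":0.0,"rx":0.0,"ry":0.0,"rz":0.0},{"tx":0.99,"ty":-0.12,"tz":0.0,"rx":0.0,"ry":0.0,"rz":0.0},{"tx":0.99,"ty":-0.12,"tz":0.0,"rx":0.0,"ry":0.0,"rz":0.0},{"tx":0.99,"ty":-0.12,"tz":0.0,"rx":0.0,"ry":0.0,"rz":0.0},{"tx":0.99,"ty":-0.12,"tz":0.1,"rx":0.0,"ry":0.0,"rz":0.0},{"tx":0.99,"ty":-0.12,"tz":0.2,"rx":0.0,"ry":0.0,"rz":0.0},{"tx":0.99,"ty":-0.12,"tz":0.3,"rx":0.0,"ry":0.0,"rz":0.0},{"tx":0.99,"ty":-0.12,"tz":0.3,"rx":0.0,"ry":0.0,"rz":0.0}]'

```text
time_s: 37.47
ee_pos: [0.6026, 0.0512, 0.077]
orientation: [-0.002, 0.783, 0.622, -0.002]
ft_force: [-0.7, -0.6, -1.2]
finger_gap: 0.0362
finger_force: 30.1
```

Run:
```python
from h import *
go(.6048,.0531,.023)
look('g8.png',[(307,165),(233,225)],50)
```

```text
t 37.47 pos [0.6026 0.0512 0.077 ] yaw_y -13.1 shares [0.024 0.02  0.54 ] F [-0.7 -0.6 -1.2] q [-0.1   0.5   1.59 -0.    1.07  0.13]
```

View pics/g8.png

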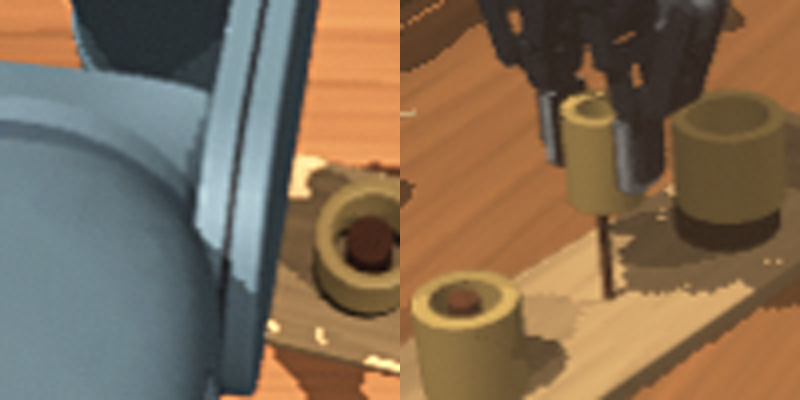

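The side crop shows the thin pin at crop (604,220), centred under the slim sleeve. Lowering and releasing.

Call:
drive_tool --increments '[{"tx":0.0,"ty":0.0,"tz":0.08,"rx":0.0,"ry":0.0,"rz":0.0},{"tx":0.0,"ty":0.0,"tz":0.16,"rx":0.0,"ry":0.0,"rz":0.0},{"tx":0.0,"ty":0.0,"tz":0.24,"rx":0.0,"ry":0.0,"rz":0.0},{"tx":0.0,"ty":0.0,"tz":0.34,"rx":0.0,"ry":0.0,"rz":0.0},{"tx":0.0,"ty":0.0,"tz":0.44,"rx":0.0,"ry":0.0,"rz":0.0},{"tx":0.0,"ty":0.0,"tz":0.52,"rx":0.0,"ry":0.0,"rz":0.0},{"tx":0.0,"ty":0.0,"tz":0.57,"rx":0.0,"ry":0.0,"rz":0.0},{"tx":0.0,"ty":0.0,"tz":0.57,"rx":0.0,"ry":0.0,"rz":0.0},{"tx":0.0,"ty":0.0,"tz":0.57,"rx":0.0,"ry":0.0,"rz":0.0},{"tx":0.0,"ty":0.0,"tz":0.57,"rx":0.0,"ry":0.0,"rz":0.0}]'

```text
time_s: 38.4
ee_pos: [0.6047, 0.0522, 0.0231]
orientation: [-0.0, 0.782, 0.623, 0.0]
ft_force: [-0.6, 0.7, -0.1]
finger_gap: 0.0359
finger_force: 30.1
```

Call:
drive_tool --increments '[{"tx":0.0,"ty":0.0,"tz":0.0,"rx":0.0,"ry":0.0,"rz":0.0},{"tx":0.0,"ty":0.0,"tz":0.0,"rx":0.0,"ry":0.0,"rz":0.0},{"tx":0.0,"ty":0.0,"tz":0.0,"rx":0.0,"ry":0.0,"rz":0.0},{"tx":0.0,"ty":0.0,"tz":0.0,"rx":0.0,"ry":0.0,"rz":0.0},{"tx":0.0,"ty":0.0,"tz":0.0,"rx":0.0,"ry":0.0,"rz":0.0},{"tx":0.0,"ty":0.0,"tz":0.0,"rx":0.0,"ry":0.0,"rz":0.0},{"tx":0.0,"ty":0.0,"tz":-0.2,"rx":0.0,"ry":0.0,"rz":0.0},{"tx":0.0,"ty":0.0,"tz":-0.5,"rx":0.0,"ry":0.0,"rz":0.0},{"tx":0.0,"ty":0.0,"tz":-0.8,"rx":0.0,"ry":0.0,"rz":0.0},{"tx":0.0,"ty":0.0,"tz":-1.0,"rx":0.0,"ry":0.0,"rz":0.0}]' --hand 75

```text
time_s: 39.23
ee_pos: [0.6056, 0.0521, 0.126]
orientation: [0.001, 0.782, 0.623, 0.001]
ft_force: [0.2, -0.3, 0.2]
finger_gap: 0.075
finger_force: 0.0
```

Call:
drive_tool --increments '[{"tx":0.0,"ty":-0.2,"tz":-0.1,"rx":0.0,"ry":0.0,"rz":0.0},{"tx":0.0,"ty":-0.4,"tz":-0.2,"rx":0.0,"ry":0.0,"rz":0.0},{"tx":0.0,"ty":-0.6,"tz":-0.4,"rx":0.0,"ry":0.0,"rz":0.0},{"tx":0.0,"ty":-0.8,"tz":-0.6,"rx":0.0,"ry":0.0,"rz":0.0},{"tx":0.0,"ty":-0.99,"tz":-0.8,"rx":0.0,"ry":0.0,"rz":0.0},{"tx":0.0,"ty":-0.99,"tz":-0.8,"rx":0.0,"ry":0.0,"rz":0.0},{"tx":0.0,"ty":-0.99,"tz":-0.8,"rx":0.0,"ry":0.0,"rz":0.0},{"tx":0.0,"ty":-0.99,"tz":-0.8,"rx":0.0,"ry":0.0,"rz":0.0},{"tx":0.0,"ty":-0.99,"tz":-0.8,"rx":0.0,"ry":0.0,"rz":0.0},{"tx":0.0,"ty":-0.99,"tz":-0.8,"rx":0.0,"ry":0.0,"rz":0.0}]'

```text
time_s: 40.07
ee_pos: [0.5083, 0.0742, 0.202]
orientation: [-0.001, 0.783, 0.623, -0.001]
ft_force: [-0.8, 1.4, 0.8]
finger_gap: 0.075
finger_force: 0.0
```

Run:
```python
from h import *
look('g9.png',[(307,175),(250,230)],80)
```

```text
(no output)
```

View pics/g9.png

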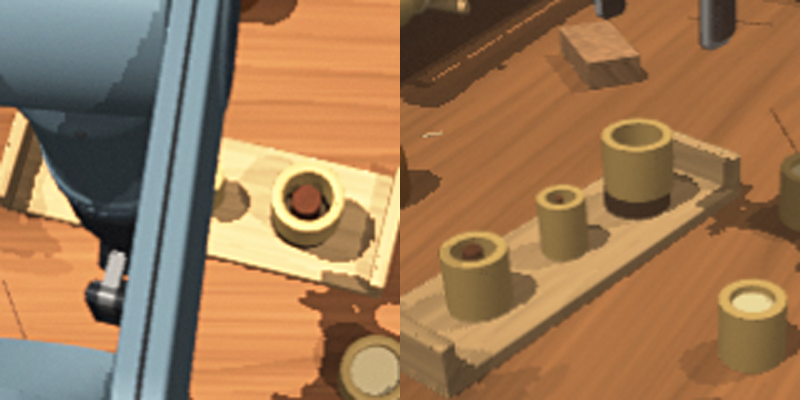

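All three sleeves stand upright and fully down, with the band under the wide one, and the look-alikes haven't moved. Handing in.

```bash
python3 -c "
from cell import ctrl
print(ctrl.sign_off())"
```

```text
the job is handed in; nothing more can be done
None
```

The job is handed in: the horn band and then the wide sleeve are on the thick pin, the middle and slim sleeves are on their pins, all upright and fully down in the last pictures, and I left the two closed look-alikes alone (about 40 s of 99 s used; no verdict came back).

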